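# Load the blow-down evaporator and switch on its gas

### The job

Set the two small amber round-bottom flasks from their cork rings into the two empty dimples of the evaporator's tray, one in each, upright and as gently as bare glass asks for: feel for the dimple, press only lightly and do not let them drop. Once both are standing in the tray by themselves, lift the locking collar of the toggle on the gas controller and flip the lever over, away from the front, until the collar drops back and locks it on. Leave the large flask and the rest of the bench as they are.

Things in the scene. Friction and masses are not known exactly. Their poses are not given: they have to be found in the camera images.
- evaporator: fixed blow-down evaporator: grey base 150 x 290 mm, 25 mm high; above it an aluminium tray with a row of three dimples, over that a gas bar with nozzles, both on two 12 mm columns that stand 58 mm behind the row and 128 mm either side of the middle. Origin: on the bench, plumb below the middle nozzle; x points from the open front to the columns, y along the row to the left, z up.
- gas_bar (a point): middle of the gas bar's underside, 255 mm above the bench, straight above the row of dimples. The bar is 22 mm deep (x), 268 mm long (y), 22 mm high; valves and column ends reach 295 mm above the bench. Under it a gripper reaches the dimples only from the open front, leaning back some 30 to 45 degrees from vertical.
- nozzle_mid (a point): tip of the middle nozzle, 240 mm above the bench. The dimple plumb below it already holds a flask like the two small ones, clamped there: it cannot be taken.
- nozzle_left (a point): tip of the nozzle (4 mm wide) 72 mm left (+y) of the middle one, 240 mm above the bench. Plumb below it is the centre of an empty dimple: a stepped hollow, 39 mm wide at the top, in which a small flask sinks until its underside is 11 mm below the tray's top; set down a few mm off centre it slides in.
- nozzle_right (a point): like nozzle_left, 72 mm right (-y) of the middle one, over the other empty dimple. The tray's carriage is clamped on the columns at whatever height its last user left it: the tray's top is 48 to 76 mm above the bench, which is not reported and must be felt (or seen). The tray floats on springs and gives 1 mm for every 4 N.
- flask_a: small round-bottom flask, amber glass, 55 to 90 g, a white stirring egg in it; it stays as it is set: bulb 42 mm wide, neck 19 mm wide from 40 mm above the underside to 82 mm, rim 22.6 mm wide up to the top at 85 mm. It stands in a loose cork ring (76 mm wide, 22 mm high), underside 15 mm above the bench. Origin: lowest point of the bulb; z up the neck.
- flask_b: the second small flask, the same in every way as flask_a, on its own cork ring
- bulb_a (a point): centre of flask_a's bulb, 21 mm above its underside
- bulb_b (a point): centre of flask_b's bulb, 21 mm above its underside
- big_flask: bystander: large amber round-bottom flask (bulb 64 mm, neck 25 mm, 112 mm tall) on a cork ring 88 mm wide and 24 mm high, too big for the tray; it has one of the three places it shares with the small flasks. Origin: lowest point of the bulb, 13 mm above the bench.
- collar (a point): centre of the toggle's locking collar: black sleeve 15 mm wide, 26 mm long (13 mm either way), above it a flange 19 mm wide and 4 mm thick. z runs along the lever, out of the panel; the pivot is 38 mm below with the collar down. Pull it along z by 7 to 9 mm (stop at 9 mm) against a spring, 2 N at first, 6 N at the top; released, it drops back.
- lever_pivot (a point): pivot of the toggle, 4 mm above the controller's panel; the hinge is this point's y axis, level; x points to the controller's back. The controller is a fixed slate-blue box, 120 x 140 mm, some 65 mm high; its panel leans 13 degrees to the front (-x).
- lock_lever (a joint): swing of the toggle lever, rad: 0 = off, leaning 36 degrees from vertical to the controller's front (-x); 0.80 = on, leaning 10 degrees to its back. It stays where it is put. A steel gate at the pivot blocks it while the collar is down: keep the collar up by more than 6 mm through the swing; beyond 0.73 the collar drops by itself when released and locks.
- lock_collar (a joint): lift of the locking collar along the lever in m: 0 = down (locked), 0.009 = fully up
- reagent_bottle: bystander: amber bottle, 60 mm wide, 135 mm tall, at the back; origin at its underside
- wash_bottle: bystander: white bottle, 64 mm wide, 150 mm tall, at the back right; origin at its underside
- beaker: bystander: glass beaker, 68 mm wide, 80 mm tall, on the right; origin at its underside
- vial_rack: bystander: grey rack with ten small capped vials, 62 x 130 mm, 45 mm tall, on the left; origin at its underside
- spatula: bystander: steel double-ended spatula, 165 mm long, 18 mm wide, lying near the robot; origin at its underside

How it is judged:
By the outcome, as a careful person would: the job done as asked, in the order asked, and still so for the second after the job is handed in, with the robot touching nothing.
It also fails if it takes over 72 s, if anything falls off the work surface, if the arm or the gripper's body presses on something with over 40 N, if the wrist force passes 120 N, or if a joint passes its speed limit or range.

### The arm

A 6-joint arm with a two-finger parallel gripper is mounted at the origin on the work surface. World frame = base frame: x ahead of the robot, y to its left, z up, the work surface at z = 0. Lengths are in m, angles in rad, forces in N, time in s.
With the tool pointing down it reaches from about 0.35 to 0.775 m from the base axis. Payload 5.5 kg.
Tool frame: the origin (TCP) lies at the very end of the fingers, on their centre line; the grasp point (between the pads) lies 19 mm behind it; z points along the fingers, x is the direction in which the jaws open and shut, and the axes are right-handed (so a half turn about z gives the same grasp; the last joint's range is limited). The gripper opens to 85 mm and grips with 20 to 120 N. Pads are 22 mm wide; open, the fingers measure 114 mm over their backs; the gripper's body (76 mm by 85 mm) begins 54 mm behind the grasp point. The pads swing forward as they close: fully open they stand 13 mm farther back than shut.
Start: joints at [-1.247, 0.313, 0.046, 1.304, 0, 1.431], TCP at [0.257, -0.514, 0.231] pointing down, gripper open.
Joint ranges: [-2.76, 2.76], [-0.86, 1.69], [-1.03, 1.26], [-2.2, 2.34], [-1.47, 1.5], [-3.14, 3.14]. Speed limits (rad/s): [2.57, 2.57, 3.14, 3.14, 3.14, 3.14].

### API

Orientations are given as a unit quaternion [w, x, y, z].
In Python, from rig import bot, optics gives the robot as it stands.
- The arm moves only by the shell command python3 -m pendant 'ROWS'. ROWS is JSON, a list of rows, each a list of 7 numbers: the shift along the tool's x, y, z in cm, then the turn, a rotation vector about the tool's x, y, z in rad, then the opening in per cent of the stroke, from 0 (shut) to 100 (fully open). In form: [[dx, dy, dz, ax, ay, az, grip], ...]. A call has 1 to 20 rows; each row shifts and turns the pose as measured when the row begins, along the tool's axes as they then stand; what a row does not reach is not made up. A row lasts 1/10 s, in which the tool goes at most 50 mm and 8.59 degrees, less where a joint would pass 70% of its speed; a pose out of reach is approached as far as the arm can. A call with a gripper value outside its range is refused whole. The fingers move at their own pace and stop on an object; the grip force is fixed at half the most. Time passes only in rows, so rows that do not move let the fingers close. It gives the time, the measured TCP pose, the force and the opening at its end, in the units of the state.
- bot.get_obs(): the state, without advancing time (a new reading comes with each control period).
- optics.capture(name): name is "scene" or "top" or "wrist"; returns a dict with "img" (400x640x3 uint8, red, green, blue), "range_z" (400x640 float32, m along the optical axis (not along the pixel's ray), 0 where there is no reading), "K" (3x3 intrinsics, pixels), "k1" (the pictures are not rectified: a ray, as slopes to the right and down, at radius r is drawn at 1 + k1 r^2 times it, then the intrinsics apply), "T" (4x4, takes a point from camera to world coordinates); the wrist camera has in their place "hand_eye" (4x4, takes a point from camera to tool coordinates, whose origin is the TCP and whose axes are the tool frame's). Camera axes: x right, y down, z forward; pixel columns grow to the right and rows downward; lengths in m; the calibration is good to about 2 mm. A picture is of the moment at which its call begins: read the wrist's pose just before it.
- bot.job_done(): hands the job in, once; it reports no verdict.
The state is a dict: "t": time; "joint_positions": joint angles; "dq": joint speeds; "joint_efforts": joint torques, N m; "tool_pos": TCP position; "eef_rot": TCP orientation; "force": force on the tool from outside, world axes, zero at the start; "torque": the same for the moment, N m; "width": finger opening in m.
Only numpy, scipy, OpenCV 4.12 (cv2) and the standard library are available. Lean on these libraries where they do the work, as an engineer would, in place of code of your own. Each camera call takes 0.05 s, during which the arm holds its last target. There are 200 camera calls.

## Working session

There is one attempt and no reset: what is moved stays moved. The work goes in short steps, Python scripts to look and compute and a shell command to move; the robot and the scene stay as the last step left them, time stands still between calls to the robot, and variables do not carry over. Pictures are saved under pics/ and viewed, about 8 in all and at most 12, crops included, and the job is handed in when it is done.

```bash
mkdir -p pics; ls
python3 - <<'E'
from rig import bot, optics
import cv2,numpy as np
print(bot.get_obs())
for n in("scene","top"):
    c=optics.capture(n); cv2.imwrite(f"pics/{n}0.png",c["img"][:,:,::-1]); np.savez(f"{n}0.npz",**c)
    print(n,c["K"],c["k1"],c["T"])
E
```

```text
pics
{'t': 0.0, 'joint_positions': array([-1.24663413e+00,  3.14003040e-01,  4.49647666e-02,  1.30355575e+00,
        3.03925847e-05,  1.43118445e+00]), 'dq': array([-0.00022665, -0.00107705, -0.00037957, -0.00160841,  0.00032624,
        0.00261246]), 'joint_efforts': array([ 7.53880540e-04, -4.80622816e+01,  2.98535013e+01,  1.93794578e-02,
        2.16663159e-05, -6.22921107e-06]), 'tool_pos': array([ 0.25704638, -0.51379019,  0.23040153]), 'eef_rot': array([-5.86003782e-04,  8.50683699e-01, -5.25677121e-01, -6.81735128e-04]), 'force': array([-0.79193206,  0.30621785, -0.35057172]), 'torque': array([ 0.01382242,  0.02699326, -0.01079791]), 'width': 0.08594064422654345}
scene [[495.95330799   0.         311.83758266]
 [  0.         495.95330799 192.14882741]
 [  0.           0.           1.        ]] 0.03211207296546098 [[ 0.17438839  0.75772471 -0.62884176  1.31789965]
 [ 0.98461745 -0.12716653  0.11982129 -0.17608864]
 [ 0.01082393 -0.64006401 -0.76824534  1.09213919]
 [ 0.          0.          0.          1.        ]]
top [[369.11756534   0.         321.92421676]
 [  0.         369.11756534 199.43193771]
 [  0.           0.           1.        ]] -0.07654986454255737 [[ 0.02535653 -0.98336028  0.17988776  0.42108047]
 [-0.99965856 -0.02607779 -0.00164542 -0.02956026]
 [ 0.00630912 -0.17978462 -0.98368577  1.10361726]
 [ 0.          0.          0.          1.        ]]
```

View pics/scene0.png

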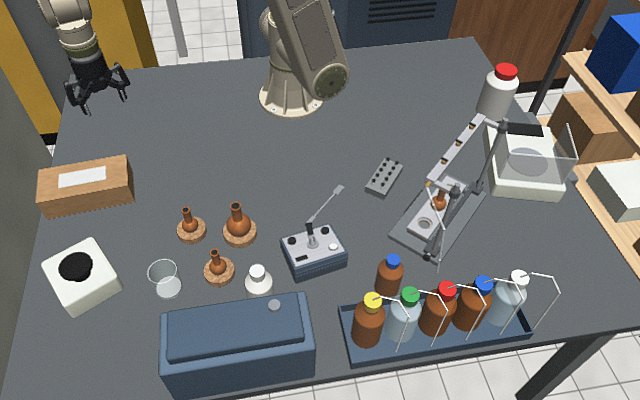

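View pics/top0.png

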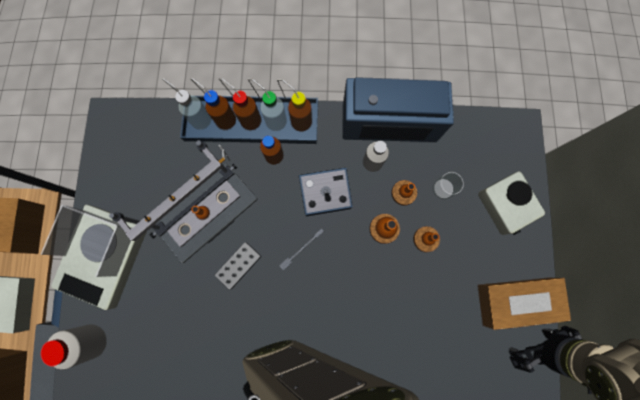

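The scene view shows small flasks at about (187,225) and (217,265), the big one at (237,222), the controller at (312,245) and the evaporator at (440,215). In the top view they are at (427,238), (404,191), (385,228), (326,190) and (205,215).

```bash
cat > h.py <<'E'
import numpy as np,cv2
from scipy.spatial.transform import Rotation as R
def slopes(c,uv):
    K=c["K"];uv=np.asarray(uv,float).reshape(-1,1,2)
    return cv2.undistortPoints(uv,K,np.array([float(c["k1"]),0,0,0,0]))[:,0]
def xyz(c,T):
    h,w=c["range_z"].shape
    v,u=np.mgrid[:h,:w]
    s=slopes(c,np.stack([u,v],-1).reshape(-1,2).astype(float)).reshape(h,w,2)
    z=c["range_z"][...,None]
    P=np.concatenate([s*z,z],-1)
    P[c["range_z"]==0]=np.nan
    return P@T[:3,:3].T+T[:3,3]
def plane(c,T,uv,z):
    s=slopes(c,uv);d=np.c_[s,np.ones(len(s))]@T[:3,:3].T;o=T[:3,3]
    return o+d*((z-o[2])/d[:,2])[:,None]
def toolT(o):
    q=o["eef_rot"];T=np.eye(4);T[:3,:3]=R.from_quat(q[[1,2,3,0]]).as_matrix();T[:3,3]=o["tool_pos"];return T
E
python3 - <<'E'
from h import *
for n in("top","scene"):
    c=dict(np.load(n+"0.npz"));P=xyz(c,c["T"]);hsv=cv2.cvtColor(c["img"],cv2.COLOR_RGB2HSV)
    print(n)
    am=((hsv[...,0]<18)&(hsv[...,1]>90)).astype(np.uint8)
    k,lab,st,ce=cv2.connectedComponentsWithStats(am)
    for i in range(1,k):
        if st[i,4]<60:continue
        p=P[lab==i];
        if not(np.nanmedian(p[:,0])>.2 and np.nanmedian(p[:,0])<.9):continue
        print(i,ce[i].round(),st[i,4],"med",np.nanmedian(p,0).round(3),"zmax",np.nanmax(p[:,2]).round(3))
        hi=p[p[:,2]>np.nanmax(p[:,2])-.008];print("   top",hi.mean(0).round(4),len(hi)) 
        ck=p[(p[:,2]>.016)&(p[:,2]<.026)]
        if len(ck)>8:print("   cork",cv2.minEnclosingCircle(ck[:,:2].astype(np.float32)))
    x0,x1,y0,y1=(100,265,130,270) if n=="top" else (380,540,100,280)
    m=np.zeros(am.shape,bool);m[y0:y1,x0:x1]=1
    q=P[m]; q=q[np.isfinite(q[:,2])]
    h,e=np.histogram(q[:,2],np.arange(0.015,.31,.004));print([(round(a,3),int(b)) for a,b in zip(e,h) if b>25])
    for lo,hi_ in((.018,.032),(.045,.082),(.268,.284)):
        s=q[(q[:,2]>lo)&(q[:,2]<hi_)]
        if len(s)>10:print(lo,cv2.minAreaRect(s[:,:2].astype(np.float32)),np.median(s,0).round(4))
    x0,x1,y0,y1=(295,360,160,220) if n=="top" else (275,355,210,285)
    q=P[y0:y1,x0:x1].reshape(-1,3);q=q[np.isfinite(q[:,2])&(q[:,2]>.04)]
    print("ctl",cv2.minAreaRect(q[q[:,2]<.085][:,:2].astype(np.float32)),q[:,2].max(),q[q[:,2]>q[:,2].max()-.012].mean(0))
E
```

```text
top
1 [235. 111.] 1288 med [0.852 0.215 0.118] zmax 0.191
   top [0.8739 0.2057 0.1866] 3
   cork ((0.8881013989448547, 0.23229379951953888), 0.06977543979883194)
2 [300. 115.] 500 med [0.848 0.037 0.112] zmax 0.16
   top [0.8608 0.0242 0.1578] 4
   cork ((0.8893658518791199, 0.04737009480595589), 0.05297514423727989)
3 [272. 152.] 337 med [0.74  0.112 0.092] zmax 0.124
   top [0.7483 0.1112 0.1189] 4
   cork ((0.7379297614097595, 0.11572396755218506), 0.020271984860301018)
9 [404. 192.] 495 med [ 0.642 -0.272  0.022] zmax 0.102
   top [ 0.6488 -0.2786  0.0982] 41
   cork ((0.6488326787948608, -0.278863787651062), 0.03812998905777931)
10 [ 24. 276.] 7488 med [ 0.398  1.312 -0.582] zmax 0.154
   top [0.4274 0.7074 0.151 ] 3
12 [200. 211.] 174 med [0.563 0.307 0.074] zmax 0.127
   top [0.565  0.3109 0.1215] 37
13 [384. 228.] 682 med [ 0.531 -0.209  0.051] zmax 0.127
   top [ 0.5375 -0.2176  0.1237] 61
   cork ((0.5381032824516296, -0.21808971464633942), 0.044337354600429535)
15 [426. 239.] 521 med [ 0.506 -0.337  0.022] zmax 0.101
   top [ 0.5089 -0.3439  0.0981] 36
   cork ((0.5099033
[... 4721 characters left out ...]
), (np.float64(0.275), 430), (np.float64(0.279), 58), (np.float64(0.283), 54), (np.float64(0.287), 44), (np.float64(0.291), 34)]
0.018 ((0.4473368525505066, 0.4346944987773895), (0.36863818764686584, 0.6401433944702148), 27.691009521484375) [0.5685 0.292  0.0235]
0.045 ((0.48283353447914124, 0.382736474275589), (0.34851157665252686, 0.7871354818344116), 28.91973304748535) [0.4809 0.5589 0.059 ]
0.268 ((0.5894099473953247, 0.3248695135116577), (0.07909072190523148, 0.2908717393875122), 43.6749267578125) [0.5796 0.2971 0.275 ]
ctl ((0.641859769821167, -0.042420223355293274), (0.12067713588476181, 0.14102214574813843), 11.14592170715332) 0.11109132441463321 [ 0.61087137 -0.04845742  0.10333453]
```

Run:
```python
from h import *
s=np.load("scene0.npz")["img"];t=np.load("top0.npz")["img"]
a=cv2.resize(s[90:290,380:540],None,fx=2.5,fy=2.5,interpolation=2)
b=cv2.resize(s[180:285,265:365],(400,420))
d=cv2.resize(t[130:270,100:265],None,fx=2.4,fy=2.4);
o=np.zeros((600,800,3),np.uint8);o[:500,:400]=a;o[:420,400:]=b
cv2.imwrite("pics/crop1.png",o[:500,:,::-1])
```

```text
(no output)
```

View pics/crop1.png

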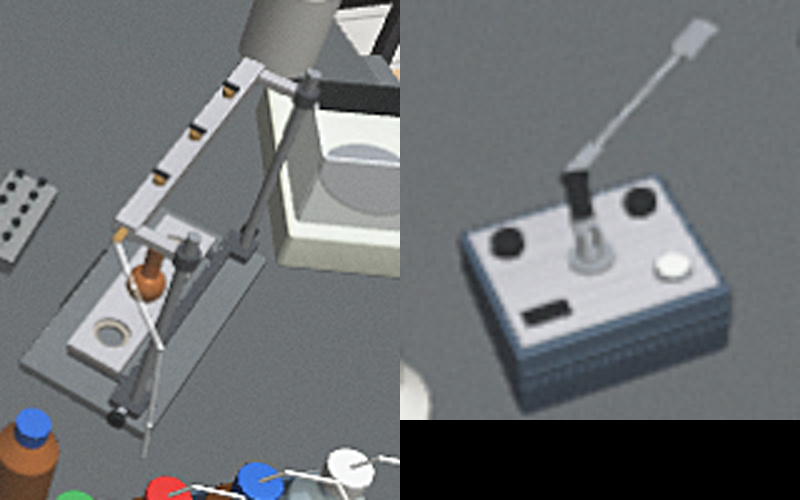

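Run:
```python
from h import *
Q=[]
for n in("top","scene"):
    c=dict(np.load(n+"0.npz"));P=xyz(c,c["T"]).reshape(-1,3);P=P[np.isfinite(P[:,2])]
    o=np.array([.568,.307]);yaw=np.radians(43.3)
    for it in range(4):
        ex=np.array([np.cos(yaw),np.sin(yaw)]);ey=np.array([-ex[1],ex[0]])
        x=(P[:,:2]-o)@ex;y=(P[:,:2]-o)@ey
        m=(abs(P[:,2]-.275)<.008)&(abs(x)<.022)&(abs(y)<.11)
        a=np.polyfit(y[m],x[m],1); yaw-=np.arctan(a[0])   # line x=a y+b
        xs=np.percentile(x[m],[3,97]);o=o+ex*xs.mean()
        m2=(abs(P[:,2]-.275)<.008)&(abs(x)<.012)&(abs(y)<.16)
        ys=np.percentile(y[m2],[.5,99.5]);o=o+ey*ys.mean()
    print(n,"bar",o.round(4),np.degrees(yaw).round(2),"dx",np.ptp(xs),"dy",np.ptp(ys),m.sum(),np.median(P[m][:,2]))
    b=(abs(P[:,2]-.025)<.006)&(abs(x)<.14)&(abs(y)<.17)
    print(" base x",np.percentile(x[b],[1,99]).round(3),"y",np.percentile(y[b],[.5,99.5]).round(3))
    t=(P[:,2]>.044)&(P[:,2]<.082)&(abs(x)<.035)&(abs(y)<.125)
    h,e=np.histogram(P[t][:,2],np.arange(.044,.083,.002));print(" tray z",dict(zip(e.round(3).tolist(),h.tolist())))
    t=t&(abs(P[:,2]-e[h.argmax()]-.001)<.004);print(" tray x",np.percentile(x[t],[1,99]).round(3),"y",np.percentile(y[t],[1,99]).round(3),np.median(P[t][:,2]))
    f=(P[:,2]>.105)&(P[:,2]<.135)&(abs(x)<.025)&(abs(y)<.025);print(" flask",x[f].mean(),y[f].mean(),P[f][:,2].max(),f.sum())
    # controller
    o2=np.array([.6414,-.0407]);w=np.radians(11);ex=np.array([np.cos(w),np.sin(w)]);ey=np.array([-ex[1],ex[0]])
    x=(P[:,:2]-o2)@ex;y=(P[:,:2]-o2)@ey
    g=(abs(x)<.055)&(abs(y)<.065)&(P[:,2]>.04)
    pl=g&(abs(y)>.025)&(P[:,2]<.085);A=np.c_[x[pl],np.ones(pl.sum())]
    s=np.linalg.lstsq(A,P[pl][:,2],rcond=None)[0];print(" panel slope",np.degrees(np.arctan(s[0])),"z0",s[1])
    l=g&(abs(y)<.02)&(P[:,2]>.072);h=P[:,2]-s[0]*x-s[1]
    for lo in np.arange(.005,.06,.006):
        k=g&(abs(y)<.02)&(h>lo)&(h<lo+.006)
        if k.sum()>2:print("  h",lo.round(3),k.sum(),x[k].mean().round(4),y[k].mean().round(4),P[k][:,2].mean().round(4))
    bk=(abs(P[:,0]-.68)<.1)&(abs(P[:,1]+.4)<.07)&(P[:,2]>.07)&(P[:,2]<.09);print(" beaker rim",cv2.minEnclosingCircle(P[bk][:,:2].astype(np.float32)))
```

```text
top bar [0.5695 0.3073] 43.47 dx 0.02155711104482488 dy 0.27714579395147887 916 0.2758452764816667
 base x [-0.066  0.08 ] y [-0.138  0.149]
 tray z {0.044: 223, 0.046: 428, 0.048: 344, 0.05: 97, 0.052: 13, 0.054: 2, 0.056: 2, 0.058: 7, 0.06: 8, 0.062: 13, 0.064: 9, 0.066: 11, 0.068: 16, 0.07: 15, 0.072: 9, 0.074: 16, 0.076: 8, 0.078: 1, 0.08: 1}
 tray x [-0.03  0.03] y [-0.105  0.117] 0.04743386405309491
 flask -0.0014076571105283554 0.006232427755497943 0.12663158153346998 57
 panel slope 11.256025153658019 z0 0.05616688345073754
  h 0.005 12 0.0007 0.0014 0.0625
  h 0.023 10 -0.0106 0.0025 0.0799
  h 0.029 4 -0.0152 0.0028 0.0854
  h 0.035 4 -0.0191 0.0028 0.0906
  h 0.041 4 -0.0219 0.0041 0.0946
  h 0.047 17 -0.0342 0.0022 0.1006
  h 0.053 20 -0.0323 0.0017 0.105
 beaker rim ((0.6670783162117004, -0.40346479415893555), 0.03580942749977112)
scene bar [0.569  0.3066] 43.53 dx 0.020956333535744748 dy 0.2759929182298343 613 0.2756162325003737
 base x [-0.065  0.086] y [-0.14   0.167]
 tray z {0.044: 253, 0.046: 276, 0.048: 155, 0.05: 43, 0.052: 7, 0.054: 2, 0.056: 5, 0.058: 6, 0.06: 11, 0.062: 11, 0.064: 7, 0.066: 15, 0.068: 17, 0.07: 12, 0.072: 17, 0.074: 13, 0.076: 5, 0.078: 3, 0.08: 6}
 tray x [-0.031  0.03 ] y [-0.107  0.118] 0.04674852243258898
 flask 0.0018114074083086782 -0.00011716749130259234 0.12422321707612516 26
 panel slope 8.32283281545631 z0 0.05584662780106819
  h 0.005 26 0.0139 0.0005 0.0647
  h 0.011 14 -0.008 -0.0016 0.0687
  h 0.017 13 -0.0117 -0.0021 0.0749
  h 0.023 16 -0.0136 -0.0014 0.08
  h 0.029 18 -0.0179 -0.0039 0.0851
  h 0.035 17 -0.0222 -0.0024 0.0907
  h 0.041 15 -0.028 -0.0039 0.0963
  h 0.047 19 -0.0325 -0.0015 0.1015
  h 0.053 9 -0.0316 -0.002 0.1063
 beaker rim ((0.6651026606559753, -0.4039984345436096), 0.03524104878306389)
```

```bash
cat >> h.py <<'E'
from scipy.spatial.transform import Slerp
def lean(az,th):
    a,t=np.radians([az,th]);z=np.array([np.sin(t)*np.cos(a),np.sin(t)*np.sin(a),-np.cos(t)])
    x=np.array([-np.sin(a),np.cos(a),0]);return np.c_[x,np.cross(z,x),z]
def plan(wps,grip,step=.04,ang=.13,T=None):
    """wps: list of (grasp point xyz, R); prints rows"""
    from rig import bot
    if T is None:T=toolT(bot.get_obs())
    p=T[:3,3].copy();Rc=T[:3,:3].copy();out=[]
    for g,Rt in wps:
        tp=np.asarray(g,float)+.019*Rt[:,2]
        n=int(np.ceil(max(np.linalg.norm(tp-p)/step,np.linalg.norm(R.from_matrix(Rc.T@Rt).as_rotvec())/ang,1)))
        sl=Slerp([0,1],R.from_matrix([Rc,Rt]));p0=p.copy()
        for i in range(1,n+1):
            q=p0+(tp-p0)*i/n;Ri=sl(i/n).as_matrix()
            d=np.round(Rc.T@(q-p)*100,1);w=np.round(R.from_matrix(Rc.T@Ri).as_rotvec(),2)
            out.append([*(d+0.).tolist(),*(w+0.).tolist(),grip]);p=p+Rc@d/100;Rc=Rc@R.from_rotvec(w).as_matrix()
    print(len(out),str(out).replace(" ",""),"end TCP",p.round(4))
def st():
    from rig import bot
    o=bot.get_obs();T=toolT(o);print("t",round(o["t"],2),"grasp",(T[:3,3]-.019*T[:3,2]).round(4),"z",T[:3,2].round(3),"x",T[:3,0].round(3),"F",np.round(o["force"],1),"w",round(o["width"],4),"q",o["joint_positions"].round(2))
A=np.array([.5094,-.345,.075]);B=np.array([.6487,-.280,.075])
E
python3 - <<'E'
from h import *
Rt=lean(-34,38);plan([(A-.10*Rt[:,2],Rt)],60)
E
```

```text
17 [[-0.5,-1.6,0.5,-0.02,0.04,-0.12,60],[-0.3,-1.7,0.5,-0.03,0.04,-0.11,60],[-0.1,-1.7,0.5,-0.02,0.04,-0.12,60],[0.1,-1.8,0.4,-0.02,0.04,-0.12,60],[0.2,-1.7,0.3,-0.03,0.04,-0.12,60],[0.4,-1.7,0.4,-0.02,0.04,-0.11,60],[0.7,-1.6,0.3,-0.03,0.04,-0.12,60],[0.8,-1.6,0.3,-0.02,0.04,-0.12,60],[0.9,-1.5,0.3,-0.02,0.04,-0.12,60],[1.1,-1.3,0.3,-0.03,0.04,-0.11,60],[1.3,-1.2,0.3,-0.02,0.04,-0.12,60],[1.4,-1.1,0.4,-0.03,0.04,-0.12,60],[1.4,-0.9,0.4,-0.02,0.04,-0.12,60],[1.6,-0.7,0.4,-0.03,0.04,-0.11,60],[1.6,-0.6,0.4,-0.02,0.05,-0.12,60],[1.7,-0.4,0.6,-0.02,0.04,-0.12,60],[1.7,-0.2,0.6,-0.03,0.04,-0.11,60]] end TCP [ 0.4685 -0.3169  0.1389]
```

```bash
python3 -m pendant '[[-0.5,-1.6,0.5,-0.02,0.04,-0.12,60],[-0.3,-1.7,0.5,-0.03,0.04,-0.11,60],[-0.1,-1.7,0.5,-0.02,0.04,-0.12,60],[0.1,-1.8,0.4,-0.02,0.04,-0.12,60],[0.2,-1.7,0.3,-0.03,0.04,-0.12,60],[0.4,-1.7,0.4,-0.02,0.04,-0.11,60],[0.7,-1.6,0.3,-0.03,0.04,-0.12,60],[0.8,-1.6,0.3,-0.02,0.04,-0.12,60],[0.9,-1.5,0.3,-0.02,0.04,-0.12,60],[1.1,-1.3,0.3,-0.03,0.04,-0.11,60],[1.3,-1.2,0.3,-0.02,0.04,-0.12,60],[1.4,-1.1,0.4,-0.03,0.04,-0.12,60],[1.4,-0.9,0.4,-0.02,0.04,-0.12,60],[1.6,-0.7,0.4,-0.03,0.04,-0.11,60],[1.6,-0.6,0.4,-0.02,0.05,-0.12,60],[1.7,-0.4,0.6,-0.02,0.04,-0.12,60],[1.7,-0.2,0.6,-0.03,0.04,-0.11,60]]'
python3 - <<'E'
from h import *
from rig import optics,bot
st();Rt=lean(-34,38);plan([(A-.10*Rt[:,2],Rt)],60);plan([(A-.10*Rt[:,2],Rt),(A,Rt)],60)
o=bot.get_obs();c=optics.capture("wrist");cv2.imwrite("pics/w1.png",c["img"][:,:,::-1]);T=toolT(o)@c["hand_eye"]
print(c["hand_eye"].round(3).tolist())
P=xyz(c,T);P=P.reshape(-1,3)
m=(P[:,2]>.093)&(P[:,2]<.106)&(np.linalg.norm(P[:,:2]-A[:2],axis=1)<.03);print(m.sum(),cv2.minEnclosingCircle(P[m][:,:2].astype(np.float32)),P[m][:,2].max())
m=(P[:,2]>.019)&(P[:,2]<.026)&(np.linalg.norm(P[:,:2]-A[:2],axis=1)<.045);print(m.sum(),cv2.minEnclosingCircle(P[m][:,:2].astype(np.float32)))
E
```

```text
t: 1.8
tool_pos: [0.4635, -0.2969, 0.1246]
eef_rot: [0.288, 0.814, 0.479, 0.158]
force: [-0.1, -0.4, 0.4]
width: 0.0511
t 1.8 grasp [ 0.4534 -0.2909  0.1395] z [ 0.533 -0.318 -0.784] x [ 0.492  0.871 -0.019] F [-0.1 -0.4  0.4] w 0.0511 q [-0.81 -0.07 -0.94  0.04  0.17 -0.24]
1 [[-1.6,2.0,-0.2,0.01,-0.03,0.07,60]] end TCP [ 0.4684 -0.3177  0.1389]
4 [[-1.6,2.0,-0.2,0.01,-0.03,0.07,60],[0.0,0.0,3.3,0.0,0.0,0.0,60],[0.0,0.0,3.3,0.0,0.0,0.0,60],[0.0,0.0,3.4,0.0,0.0,0.0,60]] end TCP [ 0.5194 -0.3517  0.0599]
[[1.0, -0.001, 0.0, 0.0], [0.001, 0.962, 0.274, -0.07], [-0.001, -0.274, 0.962, -0.143], [0.0, 0.0, 0.0, 1.0]]
461 ((0.5088615417480469, -0.3445952534675598), 0.011535068042576313) 0.1014619699705725
2324 ((0.5087114572525024, -0.34407082200050354), 0.03809843957424164)
```

View pics/w1.png

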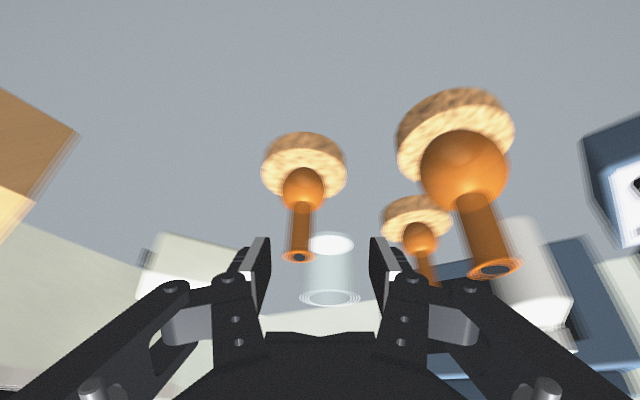

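The wrist view shows flask A (rim at 298,257) centred between the fingers, with the big flask at (465,170) and flask B at (420,235) to the right. The rim and cork fits give A = (0.509, -0.3445), in agreement with the other cameras.

```bash
python3 -m pendant '[[-1.6,2.0,-0.2,0.01,-0.03,0.07,60],[0,0,0,0,0,0,60]]'
python3 - <<'E'
from h import *
st();A=np.array([.509,-.3446,.075]);Rt=lean(-34,38);plan([(A-.06*Rt[:,2],Rt),(A,Rt)],60,step=.03)
E
```

```text
t: 2.05
tool_pos: [0.4661, -0.3139, 0.1342]
eef_rot: [0.281, 0.835, 0.447, 0.153]
force: [0.3, -0.4, 0.1]
width: 0.0513
t 2.05 grasp [ 0.4565 -0.3076  0.1494] z [ 0.507 -0.333 -0.795] x [0.554 0.833 0.003] F [ 0.3 -0.4  0.1] w 0.0513 q [-0.81 -0.06 -0.89  0.1   0.14 -0.18]
5 [[-0.1,0.3,1.9,-0.01,0.0,0.0,60],[-0.1,0.2,1.9,0.0,-0.01,0.0,60],[0.0,0.0,2.0,0.0,0.0,0.0,60],[0.0,0.0,2.0,0.0,0.0,0.0,60],[0.0,0.0,2.0,0.0,0.0,0.0,60]] end TCP [ 0.5181 -0.3513  0.0599]
```

```bash
python3 -m pendant '[[-0.1,0.3,1.9,-0.01,0.0,0.0,60],[-0.1,0.2,1.9,0.0,-0.01,0.0,60],[0.0,0.0,2.0,0.0,0.0,0.0,60],[0.0,0.0,2.0,0.0,0.0,0.0,60],[0.0,0.0,2.0,0.0,0.0,0.0,60],[0,0,0,0,0,0,60]]'
python3 - <<'E'
from h import *
st();A=np.array([.509,-.3446,.075]);Rt=lean(-34,38);plan([(A,Rt)],60,step=.03)
E
```

```text
t: 2.65
tool_pos: [0.5169, -0.3507, 0.0558]
eef_rot: [0.286, 0.836, 0.444, 0.15]
force: [-0.0, -0.2, -0.4]
width: 0.0513
t 2.65 grasp [ 0.5073 -0.3441  0.0708] z [ 0.505 -0.345 -0.791] x [ 0.56   0.828 -0.004] F [-0.  -0.2 -0.4] w 0.0513 q [-0.78  0.21 -0.87 -0.16  0.11 -0.15]
1 [[0.1,0.4,-0.2,-0.01,0.0,0.0,60]] end TCP [ 0.5191 -0.3509  0.0598]
```

```bash
python3 -m pendant '[[0.1,0.4,-0.1,-0.01,0,0,60],[0,0,0,0,0,0,30],[0,0,0,0,0,0,15],[0,0,0,0,0,0,0],[0,0,0,0,0,0,0],[0,0,0,0,0,0,0]]'
python3 - <<'E'
from h import *
st();
E
```

```text
t: 3.25
tool_pos: [0.5179, -0.3499, 0.0608]
eef_rot: [0.29, 0.834, 0.443, 0.152]
force: [0.0, 0.9, -1.4]
width: 0.0172
t 3.25 grasp [ 0.5081 -0.3432  0.0758] z [ 0.512 -0.349 -0.785] x [ 0.56   0.828 -0.004] F [ 0.   0.9 -1.4] w 0.0172 q [-0.78  0.2  -0.88 -0.17  0.11 -0.14]
```

```bash
cat >> h.py <<'E'
ex=np.array([.7253,.6885,0]);ey=np.array([-.6885,.7253,0]);EO=np.array([.5658,.3106,0])
E
python3 -m pendant '[[0,0,0,0,0,0,0],[0,1.8,-2.4,0,0,0,0],[0,1.8,-2.4,0,0,0,0],[0,1.8,-2.4,0,0,0,0],[0,1.8,-2.4,0,0,0,0]]'
python3 - <<'E'
from h import *
st()
Dr=EO-.072*ey; print(Dr)
plan([([.54,-.2,.2],lean(-12,38)),([.54,.02,.2],lean(15,38)),(Dr-.12*ex+[0,0,.17],lean(43.5,38))],0,step=.045,ang=.14)
E
```

```text
t: 3.75
tool_pos: [0.5116, -0.3442, 0.1762]
eef_rot: [0.283, 0.837, 0.444, 0.15]
force: [-0.4, -0.2, -0.1]
width: 0.0175
t 3.75 grasp [ 0.5021 -0.3377  0.1913] z [ 0.503 -0.341 -0.795] x [ 0.561  0.828 -0.001] F [-0.4 -0.2 -0.1] w 0.0175 q [-0.78 -0.01 -0.72  0.22  0.11 -0.14]
[0.615372  0.2583784 0.       ]
14 [[3.5,-0.8,-0.9,0.0,0.06,-0.08,0],[3.6,-0.5,-0.7,-0.01,0.06,-0.07,0],[3.6,-0.2,-0.4,0.0,0.06,-0.08,0],[3.7,0.0,-0.3,0.0,0.06,-0.07,0],[3.7,-0.6,-0.5,0.0,0.05,-0.06,0],[3.7,-0.4,-0.2,0.0,0.05,-0.07,0],[3.8,-0.2,-0.1,0.0,0.04,-0.06,0],[3.7,0.1,0.0,0.0,0.05,-0.06,0],[3.8,0.3,0.3,0.0,0.05,-0.06,0],[3.6,0.5,0.4,0.0,0.05,-0.07,0],[4.0,0.1,1.0,0.0,0.08,-0.1,0],[3.8,0.5,1.4,0.0,0.07,-0.09,0],[3.7,0.8,1.6,0.0,0.08,-0.1,0],[3.5,1.2,1.9,0.0,0.07,-0.1,0]] end TCP [0.5366 0.1838 0.1547]
```

Run:
```python
from h import *
Dr=EO-.072*ey
plan([([.51,-.29,.245],lean(-27,38)),([.53,-.18,.25],lean(-12,38)),([.54,.02,.23],lean(15,38)),(Dr-.12*ex+[0,0,.18],lean(43.5,38))],0,step=.045,ang=.14)
```

```text
14 [[2.3,0.8,-2.8,-0.01,0.04,-0.05,0],[2.3,1.0,-2.6,0.0,0.04,-0.05,0],[3.7,-0.7,-0.8,0.0,0.05,-0.07,0],[3.7,-0.5,-0.6,0.0,0.06,-0.07,0],[3.8,-0.2,-0.4,0.0,0.05,-0.06,0],[4.1,-0.8,-0.1,0.0,0.06,-0.08,0],[4.1,-0.5,0.2,0.0,0.06,-0.07,0],[4.1,-0.1,0.4,0.0,0.05,-0.08,0],[4.1,0.1,0.6,0.0,0.06,-0.07,0],[4.0,0.5,0.9,0.0,0.06,-0.08,0],[4.0,-0.2,1.4,0.0,0.08,-0.1,0],[3.8,0.2,1.7,0.0,0.07,-0.09,0],[3.7,0.5,2.0,0.0,0.08,-0.1,0],[3.5,0.9,2.3,0.0,0.07,-0.1,0]] end TCP [0.5367 0.1843 0.1655]
```

```bash
python3 -m pendant '[[2.3,0.8,-2.8,-0.01,0.04,-0.05,0],[2.3,1.0,-2.6,0.0,0.04,-0.05,0],[3.7,-0.7,-0.8,0.0,0.05,-0.07,0],[3.7,-0.5,-0.6,0.0,0.06,-0.07,0],[3.8,-0.2,-0.4,0.0,0.05,-0.06,0],[4.1,-0.8,-0.1,0.0,0.06,-0.08,0],[4.1,-0.5,0.2,0.0,0.06,-0.07,0],[4.1,-0.1,0.4,0.0,0.05,-0.08,0],[4.1,0.1,0.6,0.0,0.06,-0.07,0],[4.0,0.5,0.9,0.0,0.06,-0.08,0],[4.0,-0.2,1.4,0.0,0.08,-0.1,0],[3.8,0.2,1.7,0.0,0.07,-0.09,0],[3.7,0.5,2.0,0.0,0.08,-0.1,0],[3.5,0.9,2.3,0.0,0.07,-0.1,0]]'
python3 - <<'E'
from h import *
st()
Dr=EO-.072*ey
plan([(Dr-.12*ex+[0,0,.18],lean(43.5,38))],0)
E
```

```text
t: 5.15
tool_pos: [0.5298, 0.1971, 0.1743]
eef_rot: [0.136, 0.348, 0.878, 0.299]
force: [1.0, 0.0, 0.0]
width: 0.0173
t 5.15 grasp [0.5213 0.189  0.1892] z [ 0.446  0.43  -0.785] x [-0.721  0.692 -0.03 ] F [1. 0. 0.] w 0.0173 q [-0.03 -0.05 -0.74  0.38  0.46 -0.73]
1 [[-1.4,-1.0,0.5,0.01,0.0,0.06,0]] end TCP [0.5368 0.1838 0.1646]
```

```bash
python3 -m pendant '[[-1.4,-1.0,0.5,0.01,0.0,0.04,0],[0,0,0,0,0,0,0]]'
python3 - <<'E'
from h import *
from rig import bot,optics
st()
o=bot.get_obs();c=optics.capture("wrist");cv2.imwrite("pics/w2.png",c["img"][:,:,::-1]);T=toolT(o)@c["hand_eye"];np.savez("w2.npz",TT=T,**c)
P=xyz(c,T).reshape(-1,3);d=P-EO;x=d@ex;y=d@ey
m=(abs(P[:,2]-.049)<.012)&(abs(x)<.04)&(abs(y)<.12)
h,e=np.histogram(P[m][:,2],np.arange(.037,.062,.002));print(dict(zip(e.round(3).tolist(),h.tolist())))
m=(P[:,2]>.1)&(P[:,2]<.13)&(abs(x)<.025)&(abs(y)<.03);print("mid flask",m.sum(),[np.percentile(v[m],[2,98]).round(4) for v in(x,y)] if m.sum()>5 else "")
m=(P[:,2]>.225)&(P[:,2]<.25)&(abs(x)<.03)&(abs(y)<.12);print("nozzles",m.sum())
E
```

```text
t: 5.35
tool_pos: [0.5346, 0.1878, 0.1618]
eef_rot: [0.124, 0.364, 0.874, 0.297]
force: [-0.1, -0.1, -0.4]
width: 0.017
t 5.35 grasp [0.5263 0.1796 0.1769] z [ 0.434  0.429 -0.793] x [-0.705  0.71  -0.002] F [-0.1 -0.1 -0.4] w 0.017 q [-0.05 -0.02 -0.73  0.38  0.47 -0.72]
{0.037: 306, 0.039: 319, 0.041: 401, 0.043: 407, 0.045: 325, 0.047: 1998, 0.049: 1395, 0.051: 36, 0.053: 46, 0.055: 59, 0.057: 50, 0.059: 82}
mid flask 617 [array([-0.0095,  0.0076]), array([-0.0078,  0.0106])]
nozzles 0
```

View pics/w2.png

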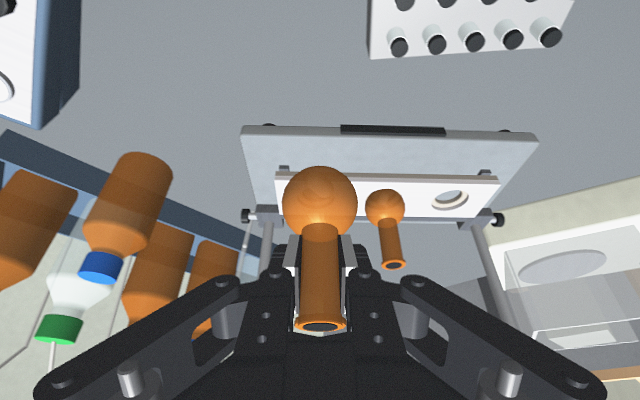

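Run:
```python
from h import *
c=dict(np.load("w2.npz"));T=c["TT"];PP=xyz(c,T);img=c["img"]
# dimple by brightness contour
g=cv2.cvtColor(img,cv2.COLOR_RGB2GRAY);roi=g[180:215,425:475]
m=((roi<(np.percentile(roi,90)-12))).astype(np.uint8)
cs,_=cv2.findContours(m,cv2.RETR_LIST,cv2.CHAIN_APPROX_NONE)
for k in cs:
    if len(k)<25:continue
    w=plane(c,T,k[:,0].astype(float)+[425,180],.0485);(cx,cy),r=cv2.minEnclosingCircle(w[:,:2].astype(np.float32));d=np.array([cx,cy,0])-EO
    print("contour",len(k),"c",cx,cy,"r",r,"evap",d@ex,d@ey)
P=PP.reshape(-1,3);d=P-EO;x=d@ex;y=d@ey
m=(P[:,2]<.0455)&(P[:,2]>.03)&(np.hypot(x,y-.072)<.024);print("hollow",m.sum(),np.percentile(x[m],[1,99]),np.percentile(y[m],[1,99]))
m=(abs(P[:,2]-.0485)<.002)&(abs(x)<.045)&(abs(y)<.125);print("tray",np.percentile(x[m],[.5,99.5]),np.percentile(y[m],[.5,99.5]))
hsv=cv2.cvtColor(img,cv2.COLOR_RGB2HSV)
am=(hsv[...,0]<20)&(hsv[...,1]>110);am[:,:280]=0;am[:,362:]=0
q=PP[am&(c["range_z"]<.35)];
g0=np.array([.5263,.1796,.1769])
for lo,hi in((-.06,-.05),(-.05,-.03),(-.02,-.01),(-.01,0),(0,.01),(.01,.02),(.02,.03)):
    k=q[(q[:,2]-g0[2]>lo)&(q[:,2]-g0[2]<hi)]
    if len(k)>5:
        e=k-g0;print(lo,len(k),"x",np.percentile(e@ex,[2,98]).round(4),"y",np.percentile(e@ey,[2,98]).round(4))
print(q[:,2].min()-g0[2],q[:,2].max()-g0[2])
```

```text
contour 153 c 0.515415370464325 0.3650965094566345 r 0.01951412856578827 evap 0.0009768749586677905 0.07421613574420928
contour 103 c 0.500530481338501 0.33472031354904175 r 0.025425415486097336 evap -0.03073314600666996 0.062432527015562046
hollow 358 [-0.00831287  0.02153455] [0.05903979 0.09346237]
tray [-0.02982662  0.03127088] [-0.11024298  0.11395845]
-0.06 26 x [-0.0148 -0.0116] y [-0.0089  0.0081]
-0.05 1885 x [-0.019  -0.0049] y [-0.0182  0.0185]
-0.02 698 x [-0.008  -0.0004] y [-0.0091  0.009 ]
-0.01 722 x [-0.0079 -0.0016] y [-0.0081  0.0086]
0 816 x [-0.0078 -0.0013] y [-0.0081  0.0086]
0.01 926 x [-0.0079 -0.0014] y [-0.0081  0.0086]
0.02 810 x [-0.0088  0.0072] y [-0.0093  0.0104]
nan nan
```

Flask A is held upright, its bulb at (320,200) and rim at (320,326). The left dimple is at (450,196), with a measured radius of 19.5 mm. The tray top is at about 48.5 mm. This moves the origin estimate by only about 2 mm.

```bash
cat >> h.py <<'E'
EO=np.array([.5651,.3128,0]);DR=EO-.072*ey;DL=EO+.072*ey
E
python3 - <<'E'
from h import *
Rt=lean(43.5,38);g=DR-.0017*ex
plan([(g-.10*ex+[0,0,.145],Rt),(g+[0,0,.14],Rt),(g+[0,0,.118],Rt)],0,step=.025)
E
```

```text
7 [[-0.2,-0.3,1.8,0.0,-0.01,0.01,0],[-0.1,-0.2,1.9,-0.01,0.0,0.01,0],[0.0,1.9,1.6,0.0,0.0,0.0,0],[0.0,1.9,1.7,0.0,0.0,0.0,0],[0.0,1.9,1.6,0.0,0.0,0.0,0],[0.0,1.8,1.6,0.0,0.0,0.0,0],[0.0,-1.3,1.8,0.0,0.0,0.0,0]] end TCP [0.622  0.2679 0.1029]
```

```bash
python3 -m pendant '[[-0.2,-0.3,1.8,0.0,-0.01,0.01,0],[-0.1,-0.2,1.9,-0.01,0.0,0.01,0],[0.0,1.9,1.6,0.0,0.0,0.0,0],[0.0,1.9,1.7,0.0,0.0,0.0,0],[0.0,1.9,1.6,0.0,0.0,0.0,0],[0.0,1.8,1.6,0.0,0.0,0.0,0],[0,0,0,0,0,0,0]]'
python3 - <<'E'
from h import *
st();Rt=lean(43.5,38);g=DR-.0017*ex
plan([(g+[0,0,.118],Rt)],0,step=.025)
E
```

```text
t: 6.1
tool_pos: [0.6281, 0.2628, 0.1288]
eef_rot: [0.133, 0.378, 0.865, 0.302]
force: [-0.4, 0.0, -0.4]
width: 0.0174
t 6.1 grasp [0.6193 0.2548 0.1437] z [ 0.459  0.422 -0.782] x [-0.679  0.735 -0.002] F [-0.4  0.  -0.4] w 0.0174 q [ 0.11  0.2  -0.61  0.19  0.38 -0.52]
2 [[0.4,-0.9,1.0,0.0,0.0,0.0,0],[0.4,-0.8,0.9,0.01,0.01,-0.01,0]] end TCP [0.6216 0.2677 0.1033]
```

```bash
python3 -m pendant '[[0.4,-0.9,1.0,0.0,0.0,0.0,0],[0.4,-0.8,0.9,0.01,0.01,-0.01,0],[0,0,0,0,0,0,0]]'
python3 - <<'E'
from h import *
st();Rt=lean(43.5,38);g=DR-.0017*ex
plan([(g+[0,0,.103],Rt)],0,step=.003)
E
```

```text
t: 6.4
tool_pos: [0.6217, 0.2656, 0.104]
eef_rot: [0.129, 0.374, 0.869, 0.299]
force: [-0.3, -0.2, -0.9]
width: 0.0173
t 6.4 grasp [0.6132 0.2576 0.1189] z [ 0.447  0.422 -0.788] x [-0.687  0.726 -0.001] F [-0.3 -0.2 -0.9] w 0.0173 q [ 0.12  0.23 -0.64  0.14  0.37 -0.53]
6 [[0.0,-0.1,0.2,0.0,0.0,0.0,0],[0.0,-0.2,0.2,0.0,0.0,0.0,0],[0.1,-0.1,0.3,0.0,0.0,0.0,0],[0.0,-0.2,0.2,0.0,0.0,0.0,0],[0.0,-0.1,0.2,0.0,0.0,0.0,0],[0.0,-0.2,0.2,0.0,0.0,0.0,0]] end TCP [0.6217 0.267  0.0882]
```

```bash
python3 -m pendant '[[0.0,-0.1,0.2,0.0,0.0,0.0,0],[0.0,-0.2,0.2,0.0,0.0,0.0,0],[0.1,-0.1,0.3,0.0,0.0,0.0,0],[0,0,0,0,0,0,0]]'
python3 -m pendant '[[0.0,-0.1,0.2,0.0,0.0,0.0,0],[0,0,0,0,0,0,0]]'
python3 - <<'E'
from h import *
st();Rt=lean(43.5,38);g=DR-.0017*ex
plan([(g+[0,0,.103],Rt)],0,step=.003)
E
```

```text
t: 6.8
tool_pos: [0.6222, 0.2656, 0.0966]
eef_rot: [0.13, 0.374, 0.868, 0.299]
force: [0.7, -0.1, -0.4]
width: 0.0174
t: 7.0
tool_pos: [0.6228, 0.2659, 0.0947]
eef_rot: [0.13, 0.374, 0.868, 0.299]
force: [-0.8, -0.3, -1.1]
width: 0.0176
t 7.0 grasp [0.6142 0.2579 0.1096] z [ 0.45   0.421 -0.787] x [-0.686  0.728 -0.002] F [-0.8 -0.3 -1.1] w 0.0176 q [ 0.12  0.25 -0.65  0.11  0.37 -0.53]
3 [[0.1,-0.1,0.2,0.0,0.0,0.0,0],[0.0,-0.2,0.2,0.0,0.0,0.0,0],[0.1,-0.1,0.1,0.0,0.0,0.0,0]] end TCP [0.6214 0.2673 0.0883]
```

```bash
python3 -m pendant '[[0.1,-0.1,0.2,0,0,0,0],[0,0,0,0,0,0,0]]'
python3 -m pendant '[[0.1,-0.15,0.2,0,0,0,0],[0,0,0,0,0,0,0]]'
python3 -m pendant '[[0.0,-0.1,0.15,0,0,0,0],[0,0,0,0,0,0,0]]'
python3 - <<'E'
from h import *
st()
E
```

```text
t: 7.2
tool_pos: [0.6225, 0.2672, 0.0925]
eef_rot: [0.13, 0.374, 0.868, 0.299]
force: [0.2, -0.5, -0.4]
width: 0.0172
t: 7.4
tool_pos: [0.6219, 0.2681, 0.0898]
eef_rot: [0.13, 0.374, 0.868, 0.299]
force: [0.1, 0.3, -0.8]
width: 0.0175
t: 7.6
tool_pos: [0.6219, 0.2683, 0.0878]
eef_rot: [0.13, 0.374, 0.868, 0.299]
force: [-0.2, -0.5, -1.0]
width: 0.0171
t 7.6 grasp [0.6133 0.2603 0.1027] z [ 0.45   0.422 -0.787] x [-0.686  0.728 -0.002] F [-0.2 -0.5 -1. ] w 0.0171 q [ 0.12  0.26 -0.66  0.09  0.37 -0.52]
```

```bash
for i in 1; do python3 -m pendant '[[0,-0.1,0.16,0,0,0,0],[0,0,0,0,0,0,0]]'|tail -4
python3 -m pendant '[[0,-0.06,0.08,0,0,0,0],[0,0,0,0,0,0,0]]'|tail -4
python3 -m pendant '[[0,-0.06,0.08,0,0,0,0],[0,0,0,0,0,0,0]]'|tail -4; done
```

```text
tool_pos: [0.6221, 0.2684, 0.0857]
eef_rot: [0.13, 0.374, 0.868, 0.299]
force: [0.1, 0.0, -0.4]
width: 0.0178
tool_pos: [0.6222, 0.2684, 0.0847]
eef_rot: [0.13, 0.374, 0.868, 0.299]
force: [-0.2, 0.2, -1.6]
width: 0.0176
tool_pos: [0.6222, 0.2684, 0.0836]
eef_rot: [0.13, 0.374, 0.868, 0.299]
force: [-0.1, 0.2, -0.5]
width: 0.0173
```

```bash
python3 -m pendant '[[0,-0.06,0.08,0,0,0,0],[0,0,0,0,0,0,0]]'|tail -4
python3 -m pendant '[[0,-0.03,0.04,0,0,0,0],[0,0,0,0,0,0,0]]'|tail -4
```

```text
tool_pos: [0.6225, 0.2685, 0.083]
eef_rot: [0.131, 0.374, 0.868, 0.299]
force: [-0.9, -0.6, 1.0]
width: 0.0178
tool_pos: [0.6226, 0.2685, 0.0828]
eef_rot: [0.131, 0.374, 0.868, 0.299]
force: [-0.6, -1.2, 1.0]
width: 0.0173
```

```bash
python3 -m pendant '[[0,-0.03,0.04,0,0,0,0],[0,0,0,0,0,0,0]]'|tail -4
```

```text
tool_pos: [0.6226, 0.2685, 0.0826]
eef_rot: [0.131, 0.374, 0.868, 0.3]
force: [-2.0, -0.6, 1.9]
width: 0.0175
```

```bash
python3 -m pendant '[[0,-0.05,-0.03,0,0,0,0],[0,0,0,0,0,0,0]]'|tail -4; python3 -m pendant '[[0,0,0,0,0,0,0],[0,0,0,0,0,0,0]]'|tail -2
```

```text
tool_pos: [0.6225, 0.2682, 0.0828]
eef_rot: [0.131, 0.374, 0.868, 0.3]
force: [-1.1, -0.4, 0.6]
width: 0.0175
force: [-0.2, -0.0, 0.9]
width: 0.0172
```

```bash
python3 -m pendant '[[0,0,0,0,0,0,24],[0,0,0,0,0,0,30],[0,0,0,0,0,0,45],[0,0,0,0,0,0,45],[0,0,0,0,0,0,45]]'|tail -4
python3 - <<'E'
from h import *
st();Rt=lean(43.5,38);g=DR-.0017*ex
plan([(g-.10*ex+[0,0,.125],Rt)],45,step=.03)
E
```

```text
tool_pos: [0.6227, 0.2682, 0.0825]
eef_rot: [0.131, 0.374, 0.868, 0.3]
force: [0.5, -0.6, 0.3]
width: 0.0383
t 9.7 grasp [0.6141 0.2602 0.0975] z [ 0.452  0.422 -0.786] x [-0.686  0.727 -0.004] F [ 0.5 -0.6  0.3] w 0.0383 q [ 0.12  0.27 -0.67  0.07  0.37 -0.52]
4 [[0.0,-1.6,-2.1,0.0,0.0,0.0,45],[0.0,-1.5,-2.1,0.0,0.0,0.0,45],[0.0,-1.6,-2.1,0.0,0.0,0.0,45],[0.0,-1.5,-2.1,0.0,0.0,0.0,45]] end TCP [0.5494 0.1992 0.1102]
```

```bash
python3 -m pendant '[[0.0,-1.0,-1.4,0.0,0.0,0.0,45],[0.0,-1.5,-2.1,0.0,0.0,0.0,45],[0.0,-1.6,-2.1,0.0,0.0,0.0,45],[0.0,-1.5,-2.1,0.0,0.0,0.0,45],[0.0,-0.6,-2.7,0.0,0.0,0.0,45]]'|tail -4
python3 - <<'E'
from h import *
from rig import bot,optics
st()
o=bot.get_obs();c=optics.capture("wrist");T=toolT(o)@c["hand_eye"];np.savez("w3.npz",TT=T,**c)
PP=xyz(c,T);P=PP.reshape(-1,3);d=P-EO;x=d@ex;y=d@ey
for n,yy in(("mid",0),("right",-.072)):
  for lo,hi in((.06,.075),(.085,.1),(.1,.118),(.119,.13)):
    m=(P[:,2]>lo)&(P[:,2]<hi)&(abs(x)<.03)&(abs(y-yy)<.03)
    print(n,lo,m.sum(),np.percentile(x[m],[2,98]).round(4),(np.percentile(y[m],[2,98])-yy).round(4),P[m][:,2].max().round(4)) if m.sum()>5 else 0
plan([([.53,.10,.22],lean(25,38)),([.52,-.12,.24],lean(15,38)),(B+[-.085,-.01,.11],lean(10,38))],60,step=.045,ang=.14)
E
```

```text
tool_pos: [0.538, 0.1902, 0.1247]
eef_rot: [0.13, 0.373, 0.869, 0.3]
force: [-0.2, -1.0, -0.1]
width: 0.0383
t 10.2 grasp [0.5294 0.1821 0.1397] z [ 0.449  0.424 -0.787] x [-0.689  0.725 -0.002] F [-0.2 -1.  -0.1] w 0.0383 q [-0.04  0.03 -0.8   0.23  0.46 -0.68]
mid 0.06 783 [-0.0205 -0.0028] [-0.0195  0.0164] 0.075
mid 0.085 201 [-0.0105 -0.0045] [-0.0053  0.0084] 0.0998
mid 0.1 17 [-0.0089 -0.0036] [0.0049 0.0089] 0.1061
right 0.06 827 [-0.0209  0.0003] [-0.0188  0.018 ] 0.075
right 0.085 332 [-0.014  -0.0058] [-0.0089  0.0085] 0.0999
right 0.1 452 [-0.0161 -0.0062] [-0.0093  0.009 ] 0.118
right 0.119 280 [-0.0177  0.0026] [-0.0101  0.0097] 0.123
13 [[-2.1,0.1,-3.2,0.0,-0.07,0.09,60],[-2.3,0.4,-3.0,0.0,-0.06,0.08,60],[-2.5,0.5,-2.9,0.0,-0.07,0.09,60],[-4.0,-1.3,-1.6,0.0,-0.02,0.03,60],[-4.0,-1.3,-1.4,0.0,-0.02,0.02,60],[-4.1,-1.1,-1.4,0.0,-0.02,0.03,60],[-4.1,-1.0,-1.4,0.0,-0.02,0.03,60],[-4.2,-0.9,-1.2,0.0,-0.02,0.02,60],[-3.5,-0.7,0.8,0.0,-0.01,0.01,60],[-3.6,-0.7,0.9,0.0,-0.01,0.02,60],[-3.5,-0.6,0.9,0.0,-0.02,0.01,60],[-3.5,-0.6,1.0,0.0,-0.01,0.02,60],[-3.5,-0.5,1.0,0.0,-0.01,0.01,60]] end TCP [ 0.5758 -0.2876  0.17  ]
```

```bash
python3 -m pendant '[[0,0,0,0,0,0,45]]'|tail -2
python3 - <<'E'
from h import *
from rig import bot,optics
o=bot.get_obs();c=optics.capture("wrist");T=toolT(o)@c["hand_eye"];np.savez("w4.npz",TT=T,**c);cv2.imwrite("pics/w4.png",c["img"][:,:,::-1])
PP=xyz(c,T);P=PP.reshape(-1,3);d=P-EO;x=d@ex;y=d@ey
for n,yy in(("mid",0),("right",-.072)):
  for lo,hi in((.055,.06),(.08,.085),(.085,.09),(.09,.1),(.1,.11),(.11,.117),(.119,.13)):
    m=(P[:,2]>lo)&(P[:,2]<hi)&(abs(x)<.03)&(abs(y-yy)<.03)
    print(n,lo,m.sum(),np.percentile(x[m],[2,98]).round(4),(np.percentile(y[m],[2,98])-yy).round(4),P[m][:,2].max().round(4)) if m.sum()>5 else 0
E
```

```text
force: [0.9, -0.2, 0.2]
width: 0.0385
mid 0.055 196 [-0.0211  0.0003] [-0.0207  0.0162] 0.06
mid 0.08 97 [-0.01   -0.0037] [-0.0083  0.0077] 0.085
mid 0.085 91 [-0.0099 -0.0049] [-0.0073  0.0078] 0.09
mid 0.09 162 [-0.0103 -0.0047] [-0.006   0.0082] 0.0998
mid 0.1 65 [-0.0102 -0.0039] [-0.0024  0.0087] 0.1098
right 0.055 190 [-0.0216 -0.0069] [-0.019   0.0185] 0.0599
right 0.08 105 [-0.0124 -0.0052] [-0.009   0.0089] 0.085
right 0.085 102 [-0.0136 -0.0061] [-0.0089  0.0088] 0.09
right 0.09 216 [-0.0141 -0.0062] [-0.0088  0.0088] 0.1
right 0.1 245 [-0.0151 -0.007 ] [-0.0093  0.0085] 0.11
right 0.11 173 [-0.016  -0.0071] [-0.009   0.0093] 0.1169
right 0.119 274 [-0.0174  0.0025] [-0.0101  0.01  ] 0.123
```

View pics/w4.png

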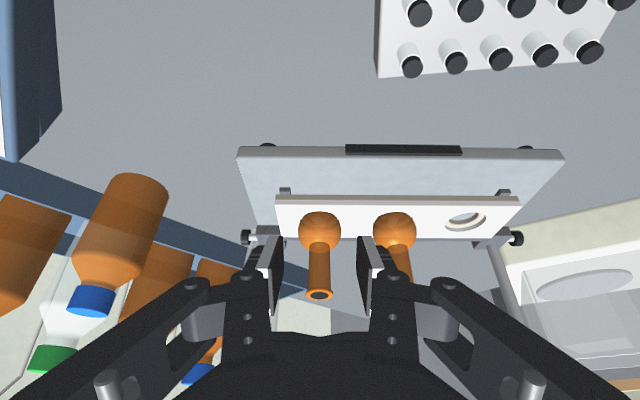

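The picture shows the right flask (bulb 320,232; rim 319,295) seated, but its neck leans about 6 degrees to the front, while the clamped one is plumb. I'll regrasp it and tip it upright about its bulb.

Run:
```python
from h import *
st();Rt=lean(43.5,43);g=DR-.0045*ex+[0,0,.099]
plan([(g-.08*ex+[0,0,.025],Rt),(g-.03*ex+[0,0,.01],Rt),(g,Rt)],45,step=.025)
```

```text
t 10.4 grasp [0.5293 0.1809 0.1434] z [ 0.453  0.423 -0.785] x [-0.688  0.726 -0.005] F [ 0.  -0.4 -0.3] w 0.0381 q [-0.05  0.03 -0.8   0.24  0.46 -0.68]
7 [[0.0,0.7,1.8,-0.04,0.0,0.0,45],[-0.1,0.7,1.7,-0.04,0.0,0.0,45],[0.0,0.9,1.5,0.0,0.0,0.0,45],[0.0,0.9,1.5,0.0,0.0,0.0,45],[0.0,0.9,1.5,0.0,0.0,0.0,45],[0.0,0.7,1.4,0.0,0.0,0.0,45],[0.1,0.8,1.4,0.0,0.0,0.0,45]] end TCP [0.6205 0.2667 0.0854]
```

```bash
python3 -m pendant '[[0.0,0.7,1.8,-0.04,0.0,0.0,45],[-0.1,0.7,1.7,-0.04,0.0,0.0,45],[0.0,0.9,1.5,0.0,0.0,0.0,45],[0.0,0.9,1.5,0.0,0.0,0.0,45],[0.0,0.9,1.5,0.0,0.0,0.0,45],[0.0,0.7,1.4,0.0,0.0,0.0,45],[0,0,0,0,0,0,45]]'|tail -4
python3 - <<'E'
from h import *
st();Rt=lean(43.5,43);g=DR-.0045*ex+[0,0,.099]
plan([(g,Rt)],45,step=.025)
E
```

```text
tool_pos: [0.6147, 0.2607, 0.0865]
eef_rot: [0.147, 0.366, 0.855, 0.336]
force: [-0.2, -0.7, -0.0]
width: 0.0384
t 11.1 grasp [0.6052 0.2518 0.1004] z [ 0.497  0.467 -0.731] x [-0.689  0.725 -0.005] F [-0.2 -0.7 -0. ] w 0.0384 q [ 0.09  0.25 -0.76 -0.07  0.44 -0.53]
1 [[0.0,0.5,0.7,0.0,0.0,0.0,45]] end TCP [0.6208 0.2665 0.0848]
```

```bash
python3 -m pendant '[[0.0,0.5,0.7,0.0,0.0,0.0,45],[0,0,0,0,0,0,45],[0,0,0,0,0,0,28],[0,0,0,0,0,0,22],[0,0,0,0,0,0,15],[0,0,0,0,0,0,0],[0,0,0,0,0,0,0]]'|tail -4
cat >> h.py <<'E'
def tilt(yy):
    from rig import bot,optics
    o=bot.get_obs();c=optics.capture("wrist");T=toolT(o)@c["hand_eye"]
    hsv=cv2.cvtColor(c["img"],cv2.COLOR_RGB2HSV);am=(hsv[...,0]<20)&(hsv[...,1]>110)
    P=xyz(c,T)[am];d=P-EO;x=d@ex;y=d@ey;X=[];Y=[];Z=[]
    for lo in np.arange(.055,.126,.005):
        m=(P[:,2]>lo)&(P[:,2]<lo+.005)&(abs(x)<.035)&(abs(y-yy)<.025)
        if m.sum()<15:continue
        a,b=np.percentile(x[m],2),np.percentile(y[m],[2,98]).mean()-yy
        print("  z %.4f n %d front %.4f ymid %.4f"%(P[m][:,2].mean(),m.sum(),a,b))
        if .083<lo+.0025<.115:X.append(a);Y.append(b);Z.append(P[m][:,2].mean())
    if len(Z)>2:print("tilt deg to +ex %.1f to +ey %.1f"%tuple(np.degrees(np.arctan([np.polyfit(Z,X,1)[0],np.polyfit(Z,Y,1)[0]]))))
E
python3 - <<'E'
from h import *
st();tilt(-.072)
E
```

```text
tool_pos: [0.6202, 0.2663, 0.0839]
eef_rot: [0.146, 0.366, 0.855, 0.335]
force: [0.5, -1.2, -1.1]
width: 0.0177
t 11.8 grasp [0.6107 0.2574 0.0978] z [ 0.496  0.467 -0.732] x [-0.689  0.725 -0.005] F [ 0.5 -1.2 -1.1] w 0.0177 q [ 0.1   0.26 -0.75 -0.08  0.43 -0.52]
  z 0.0577 n 556 front -0.0223 ymid 0.0005
  z 0.0626 n 702 front -0.0219 ymid 0.0004
  z 0.0675 n 865 front -0.0211 ymid 0.0002
  z 0.0725 n 967 front -0.0187 ymid 0.0001
  z 0.0769 n 558 front -0.0141 ymid 0.0002
  z 0.0825 n 331 front -0.0136 ymid 0.0006
  z 0.0875 n 349 front -0.0140 ymid 0.0006
  z 0.0925 n 372 front -0.0143 ymid 0.0007
  z 0.0975 n 392 front -0.0147 ymid 0.0007
  z 0.1025 n 429 front -0.0152 ymid 0.0007
  z 0.1075 n 444 front -0.0159 ymid 0.0007
  z 0.1125 n 487 front -0.0166 ymid 0.0008
  z 0.1175 n 492 front -0.0182 ymid 0.0010
  z 0.1216 n 468 front -0.0184 ymid 0.0012
tilt deg to +ex -5.9 to +ey 0.3
```

Run:
```python
from h import *
from rig import bot
T=toolT(bot.get_obs());g=T[:3,3]-.019*T[:3,2];C=DR-.001*ex+[0,0,.0590]
Q=R.from_rotvec(.11*ey).as_matrix();Rt=Q@T[:3,:3];plan([(C+Q@(g-C),Rt)],0,ang=.04)
```

```text
3 [[0.0,0.0,0.1,0.04,0.0,0.0,0],[0.0,0.1,0.1,0.03,0.0,0.0,0],[0.0,0.0,0.1,0.04,0.0,0.0,0]] end TCP [0.6222 0.2681 0.0822]
```

```bash
python3 -m pendant '[[0.0,0.0,0.1,0.04,0.0,0.0,0],[0.0,0.05,0.1,0.03,0.0,0.0,0],[0.0,0.05,0.1,0.04,0.0,0.0,0],[0,0,0,0,0,0,0],[0,0,0,0,0,0,0]]'|tail -4;python3 - <<'E'
from h import *
st();tilt(-.072)
E
```

```text
tool_pos: [0.6233, 0.2684, 0.0839]
eef_rot: [0.127, 0.373, 0.873, 0.288]
force: [-1.6, -0.8, -0.6]
width: 0.018
t 12.35 grasp [0.615  0.2606 0.0991] z [ 0.436  0.408 -0.802] x [-0.689  0.725 -0.006] F [-1.6 -0.8 -0.6] w 0.018 q [ 0.13  0.27 -0.64  0.12  0.35 -0.53]
  z 0.0577 n 417 front -0.0211 ymid -0.0002
  z 0.0626 n 632 front -0.0212 ymid -0.0003
  z 0.0676 n 819 front -0.0203 ymid -0.0003
  z 0.0725 n 990 front -0.0183 ymid -0.0004
  z 0.0771 n 904 front -0.0143 ymid -0.0004
  z 0.0825 n 328 front -0.0097 ymid -0.0002
  z 0.0875 n 328 front -0.0097 ymid 0.0000
  z 0.0925 n 369 front -0.0097 ymid 0.0002
  z 0.0975 n 378 front -0.0096 ymid 0.0001
  z 0.1025 n 403 front -0.0095 ymid 0.0001
  z 0.1075 n 442 front -0.0094 ymid 0.0002
  z 0.1126 n 459 front -0.0096 ymid 0.0002
  z 0.1175 n 494 front -0.0095 ymid 0.0005
  z 0.1229 n 686 front -0.0106 ymid 0.0005
tilt deg to +ex 0.7 to +ey 0.2
```

```bash
python3 -m pendant '[[0,-0.06,0.08,0,0,0,0],[0,0,0,0,0,0,0]]'|tail -4; python3 -m pendant '[[0,-0.03,0.03,0,0,0,0],[0,0,0,0,0,0,0]]'|tail -4
```

```text
tool_pos: [0.6225, 0.268, 0.0821]
eef_rot: [0.127, 0.374, 0.872, 0.288]
force: [0.6, 1.3, 0.4]
width: 0.0176
tool_pos: [0.6226, 0.2681, 0.0819]
eef_rot: [0.127, 0.374, 0.872, 0.289]
force: [0.1, -0.5, 1.0]
width: 0.0178
```

Touching with about 1.5 N and no side force. Now I'll open in small steps, watching the tilt.

```bash
python3 -m pendant '[[0,0,0,0,0,0,23],[0,0,0,0,0,0,25],[0,0,0,0,0,0,28]]'|tail -2;python3 - <<'E'
from h import *
st();tilt(-.072)
E
python3 -m pendant '[[0,0,0,0,0,0,34],[0,0,0,0,0,0,40],[0,0,0,0,0,0,45]]'|tail -2;python3 - <<'E'
from h import *
st();tilt(-.072)
E
```

```text
force: [0.2, -0.8, -0.7]
width: 0.0238
t 13.1 grasp [0.6138 0.2599 0.0967] z [ 0.437  0.409 -0.802] x [-0.688  0.725 -0.005] F [ 0.2 -0.8 -0.7] w 0.0238 q [ 0.13  0.27 -0.64  0.11  0.36 -0.53]
  z 0.0577 n 506 front -0.0215 ymid 0.0003
  z 0.0626 n 697 front -0.0212 ymid 0.0001
  z 0.0675 n 893 front -0.0199 ymid -0.0002
  z 0.0725 n 1030 front -0.0171 ymid -0.0003
  z 0.0768 n 602 front -0.0125 ymid -0.0002
  z 0.0825 n 336 front -0.0096 ymid -0.0000
  z 0.0876 n 348 front -0.0095 ymid 0.0002
  z 0.0925 n 375 front -0.0093 ymid 0.0004
  z 0.0975 n 409 front -0.0089 ymid 0.0004
  z 0.1025 n 427 front -0.0089 ymid 0.0003
  z 0.1075 n 455 front -0.0086 ymid 0.0003
  z 0.1125 n 495 front -0.0087 ymid 0.0007
  z 0.1174 n 472 front -0.0090 ymid 0.0007
  z 0.1216 n 492 front -0.0099 ymid 0.0007
tilt deg to +ex 2.0 to +ey 0.7
force: [0.1, 0.3, -0.7]
width: 0.0385
t 13.45 grasp [0.6136 0.2599 0.0965] z [ 0.436  0.408 -0.802] x [-0.688  0.725 -0.005] F [ 0.1  0.3 -0.7] w 0.0385 q [ 0.13  0.27 -0.64  0.11  0.36 -0.53]
  z 0.0577 n 507 front -0.0215 ymid 0.0002
  z 0.0626 n 704 front -0.0212 ymid 0.0001
  z 0.0676 n 894 front -0.0199 ymid -0.0002
  z 0.0726 n 1033 front -0.0173 ymid -0.0001
  z 0.0768 n 594 front -0.0125 ymid -0.0001
  z 0.0825 n 331 front -0.0095 ymid 0.0001
  z 0.0875 n 357 front -0.0094 ymid 0.0003
  z 0.0925 n 374 front -0.0093 ymid 0.0003
  z 0.0975 n 410 front -0.0088 ymid 0.0003
  z 0.1025 n 425 front -0.0089 ymid 0.0003
  z 0.1075 n 455 front -0.0088 ymid 0.0005
  z 0.1125 n 491 front -0.0087 ymid 0.0006
  z 0.1174 n 477 front -0.0088 ymid 0.0007
  z 0.1216 n 482 front -0.0098 ymid 0.0009
tilt deg to +ex 1.8 to +ey 0.7
```

```bash
python3 -m pendant '[[0,0,0,0,0,0,55],[0,-0.2,-1.0,0,0,0,55],[0.0,-1.2,-2.0,0.0,0.0,0.0,55],[0.0,-1.5,-2.5,0.0,0.0,0.0,55],[0.0,-1.5,-2.5,0.0,0.0,0.0,55],[0,0,0,0,0,0,55]]'|tail -2;python3 - <<'E'
from h import *
st();tilt(-.072)
plan([([.53,.13,.21],lean(32,38)),([.53,.03,.23],lean(20,38)),([.52,-.12,.24],lean(15,38)),(B+[-.085,-.01,.11],lean(10,38))],60,step=.045,ang=.14)
E
```

```text
force: [0.4, -0.9, -0.2]
width: 0.0469
t 14.1 grasp [0.5499 0.2009 0.1362] z [ 0.435  0.409 -0.802] x [-0.69   0.724 -0.005] F [ 0.4 -0.9 -0.2] w 0.0469 q [ 0.01  0.08 -0.75  0.24  0.41 -0.64]
  z 0.0576 n 213 front -0.0215 ymid -0.0002
  z 0.0625 n 284 front -0.0212 ymid -0.0002
  z 0.0675 n 340 front -0.0199 ymid -0.0003
  z 0.0726 n 386 front -0.0175 ymid -0.0003
  z 0.0769 n 205 front -0.0133 ymid -0.0002
  z 0.0825 n 128 front -0.0097 ymid -0.0001
  z 0.0875 n 126 front -0.0092 ymid -0.0001
  z 0.0924 n 138 front -0.0092 ymid 0.0004
  z 0.0975 n 142 front -0.0087 ymid 0.0004
  z 0.1026 n 146 front -0.0088 ymid 0.0000
  z 0.1075 n 150 front -0.0085 ymid 0.0001
  z 0.1124 n 153 front -0.0084 ymid 0.0001
  z 0.1172 n 145 front -0.0091 ymid 0.0004
  z 0.1216 n 195 front -0.0099 ymid 0.0006
tilt deg to +ex 1.9 to +ey -0.1
15 [[-1.3,-0.3,-3.3,-0.01,-0.04,0.05,60],[-1.5,-0.1,-3.2,0.0,-0.04,0.06,60],[-1.6,-0.1,-3.1,-0.01,-0.04,0.05,60],[-2.9,-1.0,-1.6,0.0,-0.04,0.06,60],[-3.0,-0.8,-1.5,0.0,-0.04,0.05,60],[-3.1,-0.7,-1.4,0.0,-0.05,0.06,60],[-3.5,-1.0,-1.1,0.0,-0.01,0.02,60],[-3.5,-1.0,-1.1,0.0,-0.02,0.01,60],[-3.5,-0.9,-1.0,0.0,-0.01,0.02,60],[-3.6,-0.9,-1.0,0.0,-0.01,0.02,60],[-3.5,-0.7,0.8,0.0,-0.01,0.01,60],[-3.6,-0.7,0.9,0.0,-0.01,0.02,60],[-3.5,-0.6,1.0,0.0,-0.01,0.01,60],[-3.5,-0.5,0.9,0.0,-0.01,0.01,60],[-3.5,-0.5,1.0,0.0,-0.01,0.02,60]] end TCP [ 0.5754 -0.2876  0.1702]
```

```bash
python3 -m pendant '[[-1.3,-0.3,-3.3,-0.01,-0.04,0.05,60],[-1.5,-0.1,-3.2,0.0,-0.04,0.06,60],[-1.6,-0.1,-3.1,-0.01,-0.04,0.05,60],[-2.9,-1.0,-1.6,0.0,-0.04,0.06,60],[-3.0,-0.8,-1.5,0.0,-0.04,0.05,60],[-3.1,-0.7,-1.4,0.0,-0.05,0.06,60],[-3.5,-1.0,-1.1,0.0,-0.01,0.02,60],[-3.5,-1.0,-1.1,0.0,-0.02,0.01,60],[-3.5,-0.9,-1.0,0.0,-0.01,0.02,60],[-3.6,-0.9,-1.0,0.0,-0.01,0.02,60],[-3.5,-0.7,0.8,0.0,-0.01,0.01,60],[-3.6,-0.7,0.9,0.0,-0.01,0.02,60],[-3.5,-0.6,1.0,0.0,-0.01,0.01,60],[-3.5,-0.5,0.9,0.0,-0.01,0.01,60],[-3.5,-0.5,1.0,0.0,-0.01,0.02,60]]'|tail -2;python3 - <<'E'
from h import *
from rig import bot,optics
st();o=bot.get_obs();c=optics.capture("wrist");T=toolT(o)@c["hand_eye"]
P=xyz(c,T).reshape(-1,3)
for a,b in((.093,.106),(.019,.026)):
    m=(P[:,2]>a)&(P[:,2]<b)&(np.linalg.norm(P[:,:2]-B[:2],axis=1)<.045);print(m.sum(),cv2.minEnclosingCircle(P[m][:,:2].astype(np.float32)))
Rt=lean(10,38);plan([(B-.10*Rt[:,2],Rt),(B,Rt)],60,step=.03)
E
```

```text
force: [0.4, 0.4, 0.4]
width: 0.051
t 15.65 grasp [ 0.5674 -0.3075  0.1966] z [ 0.621  0.096 -0.778] x [-0.161  0.987 -0.007] F [0.4 0.4 0.4] w 0.051 q [-0.86  0.18 -0.46  0.53  0.56 -0.91]
371 ((0.6485959887504578, -0.2797744572162628), 0.0117352195084095)
1960 ((0.6483995318412781, -0.279371976852417), 0.03849257901310921)
6 [[1.0,-0.4,2.3,0.01,0.01,0.0,60],[0.9,-0.4,2.3,0.0,0.01,-0.01,60],[0.0,0.0,2.5,0.0,0.0,0.0,60],[0.0,0.0,2.5,0.0,0.0,0.0,60],[0.0,0.0,2.5,0.0,0.0,0.0,60],[0.0,0.0,2.5,0.0,0.0,0.0,60]] end TCP [ 0.6601 -0.2779  0.0605]
```

```bash
python3 -m pendant '[[1.0,-0.4,2.3,0.01,0.01,0.0,60],[0.9,-0.4,2.3,0.0,0.01,-0.01,60],[0,0,0.5,0,0,0,60],[0,0,0,0,0,0,60]]'|tail -2;python3 - <<'E'
from h import *
st();Rt=lean(10,38);plan([(B,Rt)],60,step=.03)
E
```

```text
force: [0.0, -0.0, -0.1]
width: 0.0513
t 16.1 grasp [ 0.5936 -0.2942  0.1474] z [ 0.609  0.108 -0.785] x [-0.174  0.985 -0.   ] F [ 0.  -0.  -0.1] w 0.0513 q [-0.81  0.26 -0.49  0.41  0.54 -0.87]
4 [[0.1,0.0,2.3,0.0,0.0,0.0,60],[0.1,0.0,2.3,0.0,0.0,0.0,60],[0.1,0.0,2.3,0.0,0.0,0.0,60],[0.1,0.0,2.3,0.0,0.0,0.0,60]] end TCP [ 0.6605 -0.2783  0.0602]
```

```bash
python3 -m pendant '[[0.2,0.0,2.2,0.0,0.0,0.0,60],[0.2,0.0,2.2,0.0,0.0,0.0,60],[0.1,0.0,2.2,0.0,0.0,0.0,60],[0.0,0.1,2.0,0.0,0.0,0.0,60],[0,0,0,0,0,0,60]]'|tail -2;python3 - <<'E'
from h import *
st();Rt=lean(10,38);plan([(B,Rt)],60,step=.03)
E
```

```text
force: [0.2, 0.2, -0.5]
width: 0.051
t 16.6 grasp [ 0.6504 -0.2827  0.086 ] z [ 0.616  0.101 -0.782] x [-0.173  0.985 -0.009] F [ 0.2  0.2 -0.5] w 0.051 q [-0.72  0.39 -0.49  0.22  0.5  -0.77]
1 [[0.3,-0.8,0.8,0.01,0.01,0.01,60]] end TCP [ 0.6603 -0.2781  0.0599]
```

```bash
python3 -m pendant '[[0.3,-0.8,0.7,0.01,0.01,0.0,60],[0,0,0,0,0,0,60]]'|tail -2;python3 - <<'E'
from h import *
st();Rt=lean(10,38);plan([(B,Rt)],60,step=.03)
E
```

```text
force: [-0.3, 0.7, -0.6]
width: 0.0518
t 16.8 grasp [ 0.6482 -0.2807  0.0771] z [ 0.606  0.11  -0.788] x [-0.18   0.984 -0.002] F [-0.3  0.7 -0.6] w 0.0518 q [-0.72  0.4  -0.49  0.22  0.5  -0.78]
1 [[0.1,-0.1,0.2,0.0,0.0,0.01,60]] end TCP [ 0.66   -0.2775  0.06  ]
```

Well placed. Close, lift straight up and carry.

```bash
python3 -m pendant '[[0.1,-0.1,0.2,0,0,0,60],[0,0,0,0,0,0,30],[0,0,0,0,0,0,15],[0,0,0,0,0,0,0],[0,0,0,0,0,0,0],[0,0,0,0,0,0,0],[0,0,0,0,0,0,0]]'|tail -2
python3 -m pendant '[[0,1.2,-1.6,0,0,0,0],[0,1.8,-2.4,0,0,0,0],[0,1.8,-2.4,0,0,0,0],[0,1.8,-2.4,0,0,0,0],[0,1.8,-2.4,0,0,0,0],[0,1.8,-2.4,0,0,0,0]]'|tail -2
python3 - <<'E'
from h import *
st();plan([([.56,-.15,.25],lean(15,38)),([.54,.02,.24],lean(25,38)),([.50,.12,.22],lean(34,38)),(DL-.13*ex+[0,0,.18],lean(43.5,38))],0,step=.045,ang=.14)
E
```

```text
force: [-0.4, -0.2, -0.9]
width: 0.0175
force: [0.6, -0.1, -0.6]
width: 0.0175
t 18.1 grasp [ 0.6406 -0.2785  0.2443] z [ 0.598  0.114 -0.793] x [-0.178  0.984  0.008] F [ 0.6 -0.1 -0.6] w 0.0175 q [-0.72  0.22 -0.27  0.64  0.5  -0.79]
16 [[3.5,-1.0,-1.0,0.0,0.01,-0.02,0],[3.6,-1.0,-0.9,0.0,0.01,-0.02,0],[3.6,-0.9,-0.9,-0.01,0.01,-0.01,0],[3.6,-0.9,-0.8,0.0,0.01,-0.02,0],[4.3,0.3,0.6,0.0,0.03,-0.03,0],[4.3,0.5,0.6,0.0,0.03,-0.04,0],[4.2,0.6,0.8,0.0,0.02,-0.03,0],[4.2,0.8,0.9,0.0,0.03,-0.04,0],[3.6,-0.3,0.6,0.0,0.03,-0.04,0],[3.7,-0.1,0.8,0.0,0.04,-0.04,0],[3.5,0.1,0.9,0.0,0.03,-0.04,0],[3.5,-0.2,0.9,0.0,0.02,-0.03,0],[3.5,0.0,1.0,0.0,0.02,-0.02,0],[3.5,0.0,1.0,0.0,0.02,-0.03,0],[3.4,0.1,1.1,0.0,0.02,-0.03,0],[3.4,0.2,1.2,0.0,0.02,-0.02,0]] end TCP [0.4301 0.2833 0.1649]
```

```bash
python3 -m pendant '[[3.5,-1.0,-1.0,0.0,0.01,-0.02,0],[3.6,-1.0,-0.9,0.0,0.01,-0.02,0],[3.6,-0.9,-0.9,-0.01,0.01,-0.01,0],[3.6,-0.9,-0.8,0.0,0.01,-0.02,0],[4.3,0.3,0.6,0.0,0.03,-0.03,0],[4.3,0.5,0.6,0.0,0.03,-0.04,0],[4.2,0.6,0.8,0.0,0.02,-0.03,0],[4.2,0.8,0.9,0.0,0.03,-0.04,0],[3.6,-0.3,0.6,0.0,0.03,-0.04,0],[3.7,-0.1,0.8,0.0,0.04,-0.04,0],[3.5,0.1,0.9,0.0,0.03,-0.04,0],[3.5,-0.2,0.9,0.0,0.02,-0.03,0],[3.5,0.0,1.0,0.0,0.02,-0.02,0],[3.5,0.0,1.0,0.0,0.02,-0.03,0],[3.4,0.1,1.1,0.0,0.02,-0.03,0],[3.4,0.2,1.2,0.0,0.02,-0.02,0]]'|tail -2
python3 - <<'E'
from h import *
st();plan([(DL-.115*ex+[0,0,.16],lean(43.5,38))],0,step=.045,ang=.14)
E
```

```text
force: [0.2, -0.1, -0.2]
width: 0.0175
t 19.7 grasp [0.4143 0.2851 0.1803] z [ 0.459  0.42  -0.783] x [-0.697  0.717 -0.024] F [ 0.2 -0.1 -0.2] w 0.0175 q [ 0.29 -0.21 -0.92  0.24  0.28 -0.41]
1 [[-1.1,-0.2,2.4,0.01,0.01,0.02,0]] end TCP [0.4406 0.2941 0.1456]
```

```bash
python3 -m pendant '[[-1.1,-0.2,2.4,0.01,0.01,0.02,0],[0,0,0,0,0,0,0],[0,0,0,0,0,0,0]]'|tail -2
cat >> h.py <<'E'
def held():
    from rig import bot,optics
    o=bot.get_obs();c=optics.capture("wrist");Tt=toolT(o);T=Tt@c["hand_eye"];g=Tt[:3,3]-.019*Tt[:3,2]
    hsv=cv2.cvtColor(c["img"],cv2.COLOR_RGB2HSV);am=(hsv[...,0]<20)&(hsv[...,1]>110)
    P=xyz(c,T)[am]-g;x=P@ex;y=P@ey;X=[];Z=[];Y=[]
    for lo in np.arange(-.06,.03,.006):
        m=(P[:,2]>lo)&(P[:,2]<lo+.006)&(abs(x)<.035)&(abs(y)<.025)
        if m.sum()<15:continue
        a,b=np.percentile(x[m],2),np.percentile(y[m],[2,98]).mean();print("  dz %.4f front %.4f ymid %.4f zmax %.4f"%(P[m][:,2].mean(),a,b,P[m][:,2].max()))
        if -.016<lo+.003<.018:X.append(a);Y.append(b);Z.append(P[m][:,2].mean())
    print("tilt",np.degrees(np.arctan([np.polyfit(Z,X,1)[0],np.polyfit(Z,Y,1)[0]])).round(1))
E
python3 - <<'E'
from h import *
st();held();Rt=lean(43.5,38);g=DL-.0015*ex
plan([(g-.10*ex+[0,0,.145],Rt),(g+[0,0,.14],Rt),(g+[0,0,.118],Rt)],0,step=.025)
E
```

```text
force: [-0.6, 0.7, -0.3]
width: 0.0174
t 20.0 grasp [0.4268 0.2907 0.1585] z [ 0.438  0.426 -0.791] x [-0.698  0.716 -0.001] F [-0.6  0.7 -0.3] w 0.0174 q [ 0.28 -0.13 -0.92  0.19  0.29 -0.4 ]
  dz -0.0503 front -0.0185 ymid 0.0007 zmax -0.0480
  dz -0.0447 front -0.0198 ymid 0.0005 zmax -0.0420
  dz -0.0388 front -0.0202 ymid 0.0005 zmax -0.0360
  dz -0.0329 front -0.0194 ymid 0.0005 zmax -0.0300
  dz -0.0269 front -0.0162 ymid 0.0003 zmax -0.0240
  dz -0.0218 front -0.0105 ymid 0.0003 zmax -0.0180
  dz -0.0151 front -0.0088 ymid 0.0002 zmax -0.0120
  dz -0.0090 front -0.0087 ymid 0.0002 zmax -0.0060
  dz -0.0029 front -0.0088 ymid 0.0003 zmax -0.0000
  dz 0.0030 front -0.0087 ymid 0.0002 zmax 0.0060
  dz 0.0090 front -0.0087 ymid 0.0004 zmax 0.0120
  dz 0.0150 front -0.0087 ymid 0.0003 zmax 0.0180
  dz 0.0213 front -0.0101 ymid 0.0004 zmax 0.0232
tilt [0.1 0.2]
7 [[-0.7,0.3,1.9,0.0,-0.01,0.01,0],[0.0,1.5,1.3,0.0,0.0,0.0,0],[0.0,1.5,1.3,0.0,0.0,0.0,0],[0.0,1.5,1.3,0.0,0.0,0.0,0],[0.0,1.6,1.3,0.0,0.0,0.0,0],[0.0,1.5,1.3,0.0,0.0,0.0,0],[0.0,-1.4,1.8,0.0,0.0,0.0,0]] end TCP [0.5229 0.3718 0.1027]
```

```bash
python3 -m pendant '[[-0.7,0.3,1.9,0.0,-0.01,0.01,0],[0.0,1.5,1.3,0.0,0.0,0.0,0],[0.0,1.5,1.3,0.0,0.0,0.0,0],[0.0,1.5,1.3,0.0,0.0,0.0,0],[0.0,1.6,1.3,0.0,0.0,0.0,0],[0.0,1.3,1.1,0.0,0.0,0.0,0],[0,0,0,0,0,0,0]]'|tail -2
python3 - <<'E'
from h import *
st();Rt=lean(43.5,38);g=DL-.0008*ex
plan([(g+[0,0,.12],Rt)],0,step=.025)
E
```

```text
force: [-0.9, 0.4, -0.9]
width: 0.0178
t 20.75 grasp [0.5194 0.3587 0.1481] z [ 0.459  0.415 -0.786] x [-0.679  0.734 -0.008] F [-0.9  0.4 -0.9] w 0.0178 q [ 0.38  0.1  -0.73  0.1   0.22 -0.3 ]
2 [[0.4,-0.8,1.1,0.0,0.01,0.0,0],[0.4,-0.9,1.1,0.0,0.0,-0.01,0]] end TCP [0.5229 0.3725 0.1053]
```

```bash
python3 -m pendant '[[0.4,-0.8,1.1,0.0,0.01,0.0,0],[0.4,-0.9,1.1,0.0,0.0,-0.01,0],[0,0,0,0,0,0,0]]'|tail -2
python3 - <<'E'
from h import *
st();Rt=lean(43.5,38);g=DL-.0008*ex
plan([(g+[0,0,.11],Rt)],0,step=.004)
E
```

```text
force: [-0.3, -0.4, -0.7]
width: 0.0177
t 21.05 grasp [0.5149 0.3621 0.1223] z [ 0.455  0.422 -0.784] x [-0.687  0.727 -0.007] F [-0.3 -0.4 -0.7] w 0.0177 q [ 0.39  0.14 -0.77  0.02  0.22 -0.3 ]
4 [[0.0,-0.2,0.3,0.0,0.0,0.0,0],[0.1,-0.1,0.2,0.0,0.0,0.0,0],[0.0,-0.2,0.3,0.0,0.01,0.0,0],[0.1,-0.1,0.3,0.01,0.0,0.0,0]] end TCP [0.5238 0.3729 0.095 ]
```

```bash
python3 -m pendant '[[0.1,-0.2,0.3,0.0,0.0,0.0,0],[0.1,-0.1,0.2,0.0,0.0,0.0,0],[0.1,-0.2,0.3,0.0,0.01,0.0,0],[0,-0.1,0.3,0.01,0.0,0.0,0],[0,0,0,0,0,0,0]]'|tail -2
python3 - <<'E'
from h import *
st();Rt=lean(43.5,38);g=DL-.0008*ex
plan([(g+[0,0,.102],Rt)],0,step=.003)
E
```

```text
force: [-0.4, 0.8, -0.5]
width: 0.0175
t 21.55 grasp [0.5156 0.3643 0.1125] z [ 0.445  0.424 -0.789] x [-0.69   0.724  0.   ] F [-0.4  0.8 -0.5] w 0.0175 q [ 0.39  0.16 -0.77  0.01  0.23 -0.3 ]
4 [[0.0,-0.2,0.2,0.0,0.0,0.0,0],[0.0,-0.1,0.2,0.0,0.0,0.0,0],[0.0,-0.2,0.2,0.0,0.0,0.0,0],[0.1,-0.2,0.2,0.0,0.0,0.0,0]] end TCP [0.5229 0.3727 0.0869]
```

```bash
for k in 1; do python3 -m pendant '[[0.0,-0.2,0.2,0.0,0.0,0.0,0],[0.0,-0.1,0.2,0.0,0.0,0.0,0],[0,0,0,0,0,0,0]]'|tail -4
python3 -m pendant '[[0.0,-0.2,0.2,0.0,0.0,0.0,0],[0,0,0,0,0,0,0]]'|tail -4
python3 -m pendant '[[0.0,-0.1,0.2,0.0,0.0,0.0,0],[0,0,0,0,0,0,0]]'|tail -4;done
python3 - <<'E'
from h import *
st();Rt=lean(43.5,38);g=DL-.0008*ex
plan([(g+[0,0,.098],Rt)],0,step=.003)
E
```

```text
tool_pos: [0.5246, 0.3727, 0.0925]
eef_rot: [0.128, 0.373, 0.869, 0.299]
force: [-0.0, -0.2, -1.1]
width: 0.0178
tool_pos: [0.5242, 0.3725, 0.0893]
eef_rot: [0.128, 0.372, 0.869, 0.299]
force: [-0.0, 0.0, -0.6]
width: 0.0175
tool_pos: [0.5244, 0.3728, 0.0868]
eef_rot: [0.128, 0.372, 0.869, 0.299]
force: [0.5, -0.5, -1.5]
width: 0.0174
t 22.25 grasp [0.516  0.3648 0.1018] z [ 0.445  0.424 -0.789] x [-0.69   0.724 -0.   ] F [ 0.5 -0.5 -1.5] w 0.0174 q [ 0.39  0.18 -0.79 -0.02  0.23 -0.3 ]
2 [[0.0,-0.2,0.1,0.0,0.0,0.0,0],[0.0,-0.1,0.1,0.0,0.0,0.0,0]] end TCP [0.5236 0.372  0.0834]
```

```bash
python3 -m pendant '[[0.0,-0.1,0.1,0.0,0.0,0.0,0],[0,0,0,0,0,0,0]]'|tail -4
python3 -m pendant '[[0.0,-0.08,0.06,0.0,0.0,0.0,0],[0,0,0,0,0,0,0]]'|tail -4
```

```text
tool_pos: [0.5243, 0.3727, 0.0853]
eef_rot: [0.128, 0.372, 0.869, 0.299]
force: [-0.4, 0.8, -0.8]
width: 0.0173
tool_pos: [0.5244, 0.3726, 0.0846]
eef_rot: [0.128, 0.372, 0.869, 0.299]
force: [-0.7, 0.5, 0.2]
width: 0.0175
```

```bash
python3 -m pendant '[[0.0,-0.06,0.06,0.0,0.0,0.0,0],[0,0,0,0,0,0,0]]'|tail -4
python3 -m pendant '[[0.0,-0.03,0.03,0.0,0.0,0.0,0],[0,0,0,0,0,0,0]]'|tail -4
```

```text
tool_pos: [0.5244, 0.3727, 0.0842]
eef_rot: [0.128, 0.372, 0.869, 0.299]
force: [-2.2, -1.1, 1.0]
width: 0.0176
tool_pos: [0.5244, 0.3727, 0.0841]
eef_rot: [0.129, 0.372, 0.869, 0.299]
force: [-2.5, -1.0, 2.2]
width: 0.0175
```

```bash
python3 -m pendant '[[0.0,-0.08,-0.06,0.0,0.0,0.0,0],[0,0,0,0,0,0,0]]'|tail -4
python3 - <<'E'
from h import *
st();tilt(.072)
E
```

```text
tool_pos: [0.524, 0.3721, 0.0843]
eef_rot: [0.129, 0.372, 0.869, 0.3]
force: [-0.6, -0.6, -0.6]
width: 0.0172
t 23.25 grasp [0.5155 0.364  0.0992] z [ 0.447  0.425 -0.787] x [-0.69   0.724 -0.001] F [-0.6 -0.6 -0.6] w 0.0172 q [ 0.39  0.19 -0.79 -0.04  0.23 -0.3 ]
  z 0.0578 n 523 front -0.0208 ymid 0.0000
  z 0.0627 n 694 front -0.0203 ymid -0.0001
  z 0.0676 n 884 front -0.0191 ymid -0.0002
  z 0.0726 n 1008 front -0.0163 ymid -0.0003
  z 0.0768 n 533 front -0.0115 ymid -0.0002
  z 0.0825 n 333 front -0.0094 ymid -0.0004
  z 0.0875 n 336 front -0.0095 ymid -0.0004
  z 0.0925 n 346 front -0.0093 ymid -0.0004
  z 0.0975 n 386 front -0.0096 ymid -0.0004
  z 0.1026 n 405 front -0.0095 ymid -0.0004
  z 0.1075 n 432 front -0.0094 ymid -0.0002
  z 0.1125 n 459 front -0.0095 ymid -0.0004
  z 0.1174 n 447 front -0.0103 ymid -0.0003
  z 0.1215 n 481 front -0.0108 ymid -0.0004
tilt deg to +ex -0.1 to +ey 0.2
```

```bash
python3 -m pendant '[[0.0,-0.07,0,0.0,0.0,0.0,0],[0,0,0,0,0,0,0]]'|tail -4;  python3 -m pendant '[[0.0,-0.03,0.03,0.0,0.0,0.0,0],[0,0,0,0,0,0,0],[0,0,0,0,0,0,0]]'|tail -4
```

```text
tool_pos: [0.524, 0.372, 0.0841]
eef_rot: [0.129, 0.372, 0.869, 0.3]
force: [0.2, 0.7, 0.8]
width: 0.0177
tool_pos: [0.524, 0.3721, 0.0838]
eef_rot: [0.129, 0.372, 0.869, 0.3]
force: [-0.5, -0.2, 1.1]
width: 0.0172
```

Seated at about 2 N with no side force. Release in small steps.

```bash
python3 -m pendant '[[0,0,0,0,0,0,22],[0,0,0,0,0,0,24],[0,0,0,0,0,0,27],[0,0,0,0,0,0,30]]'|tail -2;python3 - <<'E'
from h import *
st();tilt(.072)
E
```

```text
force: [-1.3, -0.1, 0.6]
width: 0.0257
t 24.2 grasp [0.5152 0.3637 0.0982] z [ 0.447  0.425 -0.787] x [-0.69   0.724 -0.001] F [-1.3 -0.1  0.6] w 0.0257 q [ 0.38  0.19 -0.79 -0.04  0.23 -0.3 ]
  z 0.0577 n 521 front -0.0208 ymid 0.0001
  z 0.0627 n 709 front -0.0205 ymid -0.0002
  z 0.0676 n 887 front -0.0191 ymid -0.0001
  z 0.0725 n 1001 front -0.0163 ymid -0.0003
  z 0.0768 n 531 front -0.0116 ymid -0.0003
  z 0.0824 n 332 front -0.0095 ymid -0.0002
  z 0.0875 n 350 front -0.0097 ymid -0.0002
  z 0.0926 n 373 front -0.0097 ymid -0.0005
  z 0.0975 n 387 front -0.0095 ymid -0.0001
  z 0.1025 n 418 front -0.0096 ymid -0.0005
  z 0.1075 n 449 front -0.0096 ymid -0.0004
  z 0.1126 n 474 front -0.0097 ymid -0.0002
  z 0.1174 n 455 front -0.0106 ymid -0.0004
  z 0.1214 n 492 front -0.0111 ymid -0.0003
tilt deg to +ex 0.1 to +ey -0.1
```

```bash
python3 -m pendant '[[0,0,0,0,0,0,45],[0,0,0,0,0,0,55],[0,0,0,0,0,0,55],[0,-0.2,-1.0,0,0,0,55],[0.0,-1.2,-2.0,0.0,0.0,0.0,55],[0.0,-1.4,-2.4,0.0,0.0,0.0,55],[0.0,-1.4,-2.4,0.0,0.0,0.0,55],[0,0,-1,0,0,0,55]]'|tail -2;python3 - <<'E'
from h import *
from rig import optics
st();tilt(.072)
c=optics.capture("scene");cv2.imwrite("pics/s5.png",cv2.resize(c["img"][90:290,180:520],(800,470))[:,:,::-1])
E
```

```text
force: [0.0, 0.4, 0.8]
width: 0.0468
t 25.05 grasp [0.448 0.301 0.142] z [ 0.444  0.425 -0.789] x [-0.691  0.723  0.   ] F [0.  0.4 0.8] w 0.0468 q [ 0.29 -0.06 -0.91  0.11  0.28 -0.38]
  z 0.0577 n 197 front -0.0207 ymid -0.0002
  z 0.0626 n 279 front -0.0204 ymid -0.0002
  z 0.0676 n 318 front -0.0191 ymid -0.0003
  z 0.0725 n 356 front -0.0163 ymid -0.0005
  z 0.0768 n 196 front -0.0114 ymid -0.0002
  z 0.0825 n 121 front -0.0096 ymid -0.0002
  z 0.0875 n 116 front -0.0094 ymid -0.0002
  z 0.0925 n 124 front -0.0096 ymid -0.0002
  z 0.0976 n 133 front -0.0094 ymid -0.0003
  z 0.1025 n 128 front -0.0095 ymid -0.0006
  z 0.1076 n 152 front -0.0095 ymid -0.0005
  z 0.1126 n 136 front -0.0093 ymid -0.0005
  z 0.1172 n 126 front -0.0094 ymid -0.0005
  z 0.1215 n 194 front -0.0104 ymid -0.0005
tilt deg to +ex 0.2 to +ey -1.0
```

View pics/s5.png

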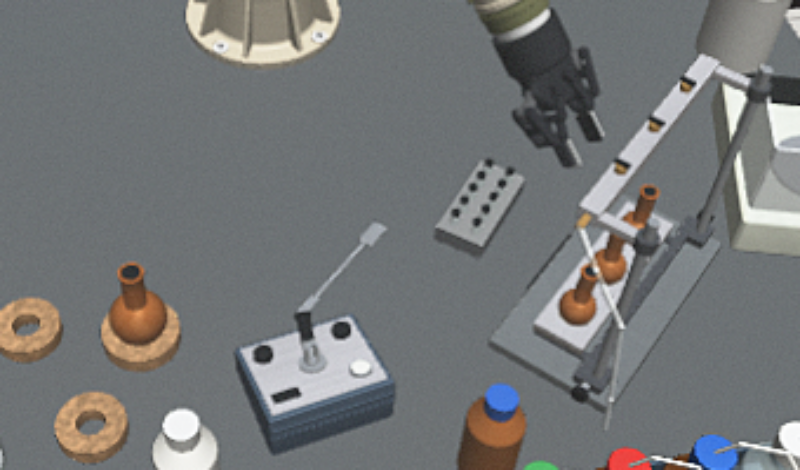

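The scene view shows three flasks in the tray (579,295; 610,262; behind), the cork rings and big flask untouched, and the toggle at (308,340) still leaning to the front.

```bash
cat >> h.py <<'E'
cx=np.array([.9816,.1908,0]);cy=np.array([-.1908,.9816,0]);PV=np.array([.6414,-.0407,.0605])
def lev(s,yaw=11.):  # swing s rad -> lever axis u and tool rotation
    a=np.radians(36)-s;u=-np.sin(a)*cx+np.cos(a)*np.array([0,0,1]);return u,lean(yaw,np.degrees(a))
E
python3 - <<'E'
from h import *
u,Rt=lev(0)
plan([([.46,.22,.22],lean(35,36)),([.50,.08,.24],lean(20,36)),(PV+.125*u,Rt)],45,step=.045,ang=.14)
E
```

```text
11 [[-2.3,0.2,-3.0,0.01,-0.03,0.04,45],[-2.3,0.3,-3.0,0.02,-0.03,0.04,45],[-2.4,0.3,-2.9,0.01,-0.03,0.04,45],[-3.5,-0.7,-1.1,0.0,-0.04,0.05,45],[-3.6,-0.5,-1.0,0.0,-0.04,0.06,45],[-3.6,-0.2,-0.8,0.0,-0.04,0.05,45],[-3.7,-0.1,-0.6,0.0,-0.03,0.05,45],[-3.8,-0.8,1.8,0.0,-0.02,0.03,45],[-3.8,-0.7,2.0,0.0,-0.03,0.04,45],[-3.7,-0.5,2.0,0.0,-0.02,0.03,45],[-3.8,-0.4,2.1,0.0,-0.03,0.03,45]] end TCP [ 0.5804 -0.0528  0.1464]
```

```bash
python3 -m pendant '[[-2.3,0.2,-3.0,0.01,-0.03,0.04,45],[-2.3,0.3,-3.0,0.02,-0.03,0.04,45],[-2.4,0.3,-2.9,0.01,-0.03,0.04,45],[-3.5,-0.7,-1.1,0.0,-0.04,0.05,45],[-3.6,-0.5,-1.0,0.0,-0.04,0.06,45],[-3.6,-0.2,-0.8,0.0,-0.04,0.05,45],[-3.7,-0.1,-0.6,0.0,-0.03,0.05,45],[-3.8,-0.8,1.8,0.0,-0.02,0.03,45],[-3.8,-0.7,2.0,0.0,-0.03,0.04,45],[-3.7,-0.5,2.0,0.0,-0.02,0.03,45],[-3.8,-0.4,1.5,0.0,-0.03,0.03,45],[0,0,0,0,0,0,45],[0,0,0,0,0,0,45]]'|tail -2;python3 - <<'E'
from h import *
from rig import bot,optics
st();o=bot.get_obs();c=optics.capture("wrist");T=toolT(o)@c["hand_eye"];np.savez("w6.npz",TT=T,**c);cv2.imwrite("pics/w6.png",c["img"][:,:,::-1])
P=xyz(c,T).reshape(-1,3);P=P[np.isfinite(P[:,2])]
# panel plane (robust)
d=P-PV;x=d@cx;y=d@cy;m=(abs(x)<.05)&(abs(y)<.065)&(abs(d[:,2])<.03)
q=np.c_[x,y,np.ones(len(x))]
for i in range(6):
    s=np.linalg.lstsq(q[m],P[m,2],rcond=None)[0];m=(abs(x)<.055)&(abs(y)<.065)&(abs(q@s-P[:,2])<(.01,.006,.004,.003,.002,.002)[i])
print("panel dz/dx deg",np.degrees(np.arctan(s[0])),"dz/dy",np.degrees(np.arctan(s[1])),"z at PV",s[2],m.sum(), "rect",cv2.minAreaRect(P[m][:,:2].astype(np.float32)))
u,Rt=lev(0)
v=np.cross(cy,u) # forward-ish normal
h=d@u;a=d@v
for lo in np.arange(.008,.062,.005):
    k=(h>lo)&(h<lo+.005)&(abs(a)<.02)&(abs(y)<.016)
    if k.sum()>4:print("h %.3f n %d a %s y %s"%(lo,k.sum(),np.percentile(a[k],[2,98]).round(4),np.percentile(y[k],[2,98]).round(4)))
k=(abs(a)<.02)&(abs(y)<.016);print("hmax",h[k].max())
E
```

```text
force: [1.2, -0.5, 0.2]
width: 0.0385
t 26.45 grasp [ 0.5746 -0.0724  0.1747] z [ 0.59   0.092 -0.802] x [-0.17   0.985 -0.012] F [ 1.2 -0.5  0.2] w 0.0385 q [-0.43 -0.01 -0.74  0.28  0.33 -0.51]
panel dz/dx deg 12.706101558740327 dz/dy -0.03091875727409249 z at PV 0.056753339395358975 11769 rect ((0.6402835249900818, -0.040940992534160614), (0.10770213603973389, 0.1299525946378708), 11.006560325622559)
h 0.023 n 34 a [-0.0115 -0.0006] y [-0.0077  0.0078]
h 0.028 n 56 a [-0.0118 -0.0039] y [-0.0076  0.0074]
h 0.033 n 31 a [-0.0106 -0.005 ] y [-0.0067  0.006 ]
h 0.038 n 24 a [-0.0104 -0.0063] y [-0.0062  0.0044]
h 0.043 n 14 a [-0.0104 -0.0073] y [-0.0058  0.0028]
h 0.053 n 514 a [-0.0115  0.0053] y [-0.0083  0.0085]
hmax 0.21771265395225886
```

View pics/w6.png

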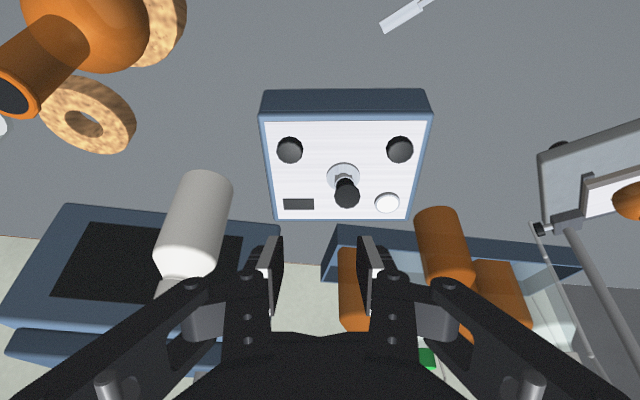

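The wrist view shows the panel, with the collar flange at (347,193) above the bushing at (343,175). The fit moves the pivot about 3 mm to the front. The yaw of 11° and the 12.7° panel slope agree with what is given.

```bash
echo 'PV=np.array([.6384,-.0413,.0595])' >>h.py
python3 - <<'E'
from h import *
u,Rt=lev(0)
plan([(PV+.10*u,Rt)],45,step=.02)
E
```

```text
3 [[0.6,-0.4,1.1,0.0,0.01,0.0,45],[0.7,-0.5,1.1,0.01,0.01,-0.01,45],[0.6,-0.4,1.1,0.0,0.0,0.0,45]] end TCP [ 0.5915 -0.0503  0.1253]
```

```bash
python3 -m pendant '[[0.6,-0.4,1.1,0.0,0.01,0.0,45],[0.7,-0.5,1.1,0.01,0.01,-0.01,45],[0.6,-0.4,1.1,0.0,0.0,0.0,45],[0,0,0,0,0,0,45],[0,0,0,0,0,0,45]]'|tail -2
python3 - <<'E'
from h import *
st();u,Rt=lev(0)
plan([(PV+.08*u,Rt),(PV+.044*u,Rt)],45,step=.018)
E
```

```text
force: [-0.2, -0.2, -0.3]
width: 0.0386
t 27.0 grasp [ 0.581  -0.0474  0.1418] z [ 0.58   0.114 -0.807] x [-0.198  0.98  -0.004] F [-0.2 -0.2 -0.3] w 0.0386 q [-0.38  0.05 -0.78  0.19  0.33 -0.49]
5 [[-0.2,-0.1,1.0,0.0,0.0,0.0,45],[-0.3,-0.1,1.0,0.0,0.0,0.01,45],[0.0,0.0,1.2,0.0,0.0,0.0,45],[0.0,0.0,1.2,0.0,0.0,0.0,45],[0.0,0.0,1.2,0.0,0.0,0.0,45]] end TCP [ 0.624  -0.0441  0.0802]
```

```bash
python3 -m pendant '[[-0.2,-0.1,1.0,0.0,0.0,0.0,45],[-0.3,-0.1,1.0,0.0,0.0,0.01,45],[0.0,0.0,1.2,0.0,0.0,0.0,45],[0.0,0.0,1.2,0.0,0.0,0.0,45],[0.0,0.0,1.0,0.0,0.0,0.0,45],[0,0,0,0,0,0,45]]'|tail -2
python3 - <<'E'
from h import *
st();u,Rt=lev(0)
plan([(PV+.044*u,Rt)],45,step=.018);held
E
```

```text
force: [-0.1, 0.2, 0.5]
width: 0.0388
t 27.6 grasp [ 0.6162 -0.0477  0.0963] z [ 0.584  0.112 -0.804] x [-0.189  0.982 -0.   ] F [-0.1  0.2  0.5] w 0.0388 q [-0.35  0.18 -0.77  0.05  0.31 -0.45]
1 [[0.2,-0.3,-0.1,0.01,0.0,0.0,45]] end TCP [ 0.6239 -0.0442  0.08  ]
```

```bash
python3 -m pendant '[[0.1,-0.2,0,0.0,0.0,0.0,45],[0,0,0,0,0,0,28],[0,0,0,0,0,0,20],[0,0,0,0,0,0,10],[0,0,0,0,0,0,0],[0,0,0,0,0,0,0]]'|tail -2
python3 - <<'E'
from h import *
from rig import bot
st();T=toolT(bot.get_obs());g=T[:3,3]-.019*T[:3,2];u,Rt=lev(0);d=g-PV;print(d@u,d@cy,d@np.cross(cy,u),bot.get_obs()["torque"])
E
```

```text
force: [1.9, 1.0, -2.6]
width: 0.0153
t 28.2 grasp [ 0.6135 -0.0465  0.0951] z [ 0.583  0.113 -0.804] x [-0.19   0.982  0.001] F [ 1.9  1.  -2.6] w 0.0153 q [-0.35  0.18 -0.78  0.05  0.31 -0.45]
0.04373122394080546 -0.0003199920642281496 0.00033567087194815413 [-0.04995329  0.56074695  0.05941295]
```

```bash
python3 -m pendant '[[0,0,-0.3,0,0,0,0],[0,0,0,0,0,0,0]]'|tail -4; python3 -m pendant '[[0,0,-0.3,0,0,0,0],[0,0,0,0,0,0,0]]'|tail -4;python3 - <<'E'
from h import *
from rig import bot
st();T=toolT(bot.get_obs());g=T[:3,3]-.019*T[:3,2];u,Rt=lev(0);d=g-PV;print(d@u,d@cy,d@np.cross(cy,u),np.dot(bot.get_obs()["force"],u))
E
```

```text
tool_pos: [0.6228, -0.0447, 0.0823]
eef_rot: [0.199, 0.605, 0.732, 0.241]
force: [1.8, 0.5, -2.9]
width: 0.0151
tool_pos: [0.6208, -0.0451, 0.0848]
eef_rot: [0.199, 0.605, 0.733, 0.241]
force: [3.8, 1.8, -3.7]
width: 0.0153
t 28.6 grasp [ 0.6098 -0.0472  0.1001] z [ 0.583  0.113 -0.805] x [-0.19   0.982  0.001] F [ 3.8  1.8 -3.7] w 0.0153 q [-0.35  0.17 -0.78  0.06  0.31 -0.45]
0.050026207776420056 -0.00036379554620355605 0.00020995368075082244 -5.442343667119156
```

```bash
python3 -m pendant '[[0,0,-0.2,0,0,0,0],[0,0,0,0,0,0,0]]'|tail -2;python3 - <<'E'
from h import *
from rig import bot
st();T=toolT(bot.get_obs());g=T[:3,3]-.019*T[:3,2];u,Rt=lev(0);d=g-PV;print(d@u,d@cy,d@np.cross(cy,u),np.dot(bot.get_obs()["force"],u))
w=[]
for s in np.linspace(.08,.81,10): uu,Rs=lev(s);w.append((PV+.0517*uu,Rs))
plan(w,0)
E
```

```text
force: [3.9, 1.6, -5.1]
width: 0.0153
t 28.8 grasp [ 0.6084 -0.0474  0.1016] z [ 0.583  0.113 -0.805] x [-0.19   0.982  0.001] F [ 3.9  1.6 -5.1] w 0.0153 q [-0.35  0.16 -0.78  0.07  0.31 -0.45]
0.05207010861408965 -0.00029768595231875256 2.750969828399041e-05 -6.601408226769787
10 [[0.0,0.2,0.0,0.09,0.0,0.0,0],[0.0,0.3,0.1,0.08,0.0,0.0,0],[0.0,0.3,0.0,0.08,0.0,0.0,0],[0.0,0.2,0.0,0.08,0.0,0.0,0],[0.0,0.3,0.0,0.08,0.0,0.0,0],[0.0,0.3,0.0,0.08,0.0,0.0,0],[0.0,0.2,0.0,0.08,0.0,0.0,0],[0.0,0.3,0.0,0.08,0.0,0.0,0],[0.0,0.3,0.0,0.09,0.0,0.0,0],[0.0,0.2,0.0,0.08,0.0,0.0,0]] end TCP [ 0.644  -0.0405  0.0921]
```

```bash
cat >> h.py <<'E'
def sw():
    from rig import bot
    o=bot.get_obs();T=toolT(o);g=T[:3,3]-.019*T[:3,2];d=g-PV;r=np.hypot(d@cx,d[2]);s=np.radians(36)-np.arctan2(-(d@cx),d[2]);l=np.arctan2(T[:3,2]@cx,-T[2,2])
    uu,_=lev(s);print("swing(pos) %.3f swing(tool) %.3f r %.4f y %.4f F.u %.1f F.v %.1f Fy %.1f w %.4f"%(s,np.radians(36)-l,r,d@cy,o["force"]@uu,o["force"]@np.cross(cy,uu),o["force"]@cy,o["width"]),np.round(o["torque"],2))
E
python3 -m pendant '[[0.0,0.2,0.0,0.08,0.0,0.0,0],[0.0,0.3,0,0.08,0.0,0.0,0],[0,0,0,0,0,0,0]]'|tail -2; python3 -c 'from h import *;sw()'
```

```text
force: [3.8, 1.8, -5.2]
width: 0.0153
swing(pos) 0.145 swing(tool) 0.158 r 0.0522 y -0.0004 F.u -6.5 F.v 1.2 Fy 1.0 w 0.0153 [-0.01  0.14 -0.01]
```

Lift is holding and the force is steady. Continue the swing.

```bash
python3 -m pendant '[[0.0,0.3,0.0,0.08,0.0,0.0,0],[0.0,0.3,0,0.08,0.0,0.0,0],[0.0,0.25,0,0.08,0,0,0],[0,0,0,0,0,0,0]]'|tail -2; python3 -c 'from h import *;sw()'
```

```text
force: [2.0, 1.5, -6.0]
width: 0.0156
swing(pos) 0.364 swing(tool) 0.408 r 0.0505 y -0.0004 F.u -6.3 F.v 0.6 Fy 1.1 w 0.0156 [-0.03 -0.17  0.02]
```

```bash
python3 -m pendant '[[0.0,0.35,-0.06,0.07,0.0,0.0,0],[0.0,0.35,-0.06,0.07,0.0,0.0,0],[0,0,0,0,0,0,0]]'|tail -2; python3 -c 'from h import *;sw()'
```

```text
force: [1.1, 0.7, -4.4]
width: 0.0156
swing(pos) 0.504 swing(tool) 0.553 r 0.0484 y -0.0003 F.u -4.5 F.v 0.7 Fy 0.4 w 0.0156 [ 0.01 -0.25 -0.  ]
```

```bash
python3 -m pendant '[[0.0,0,-0.3,0,0.0,0.0,0],[0,0,0,0,0,0,0]]'|tail -2; python3 -c 'from h import *;sw()';python3 -m pendant '[[0.0,0,-0.1,0,0.0,0.0,0],[0,0,0,0,0,0,0]]'|tail -2; python3 -c 'from h import *;sw()'
```

```text
force: [2.7, 0.6, -5.9]
width: 0.0152
swing(pos) 0.487 swing(tool) 0.552 r 0.0500 y -0.0003 F.u -6.2 F.v 1.9 Fy 0.1 w 0.0152 [-0.05 -0.31 -0.01]
force: [1.9, 0.8, -5.4]
width: 0.0151
swing(pos) 0.465 swing(tool) 0.550 r 0.0512 y -0.0003 F.u -5.6 F.v 1.1 Fy 0.4 w 0.0151 [ 0.07 -0.42  0.04]
```

Run:
```python
from h import *
w=[]
for s in (.54,.61,.68,.75,.81): uu,Rs=lev(s);w.append((PV+.0525*uu,Rs))
plan(w,0)
```

```text
5 [[0.0,0.4,-0.2,-0.01,0.0,-0.01,0],[0.0,0.2,0.1,0.07,0.0,0.0,0],[0.0,0.3,0.0,0.07,0.0,0.01,0],[0.0,0.2,0.0,0.07,0.0,0.0,0],[0.0,0.2,0.0,0.06,0.0,0.0,0]] end TCP [ 0.6444 -0.0404  0.0923]
```

```bash
python3 -m pendant '[[0.0,0.4,-0.2,-0.01,0.0,0,0],[0,0,0,0,0,0,0]]'|tail -2; python3 -c 'from h import *;sw()';python3 -m pendant '[[0.0,0.25,0,0.07,0.0,0.0,0],[0,0,0,0,0,0,0]]'|tail -2; python3 -c 'from h import *;sw()'
```

```text
force: [1.8, 0.8, -6.2]
width: 0.0154
swing(pos) 0.501 swing(tool) 0.542 r 0.0519 y -0.0002 F.u -6.3 F.v 1.1 Fy 0.4 w 0.0154 [-0.18 -0.26  0.03]
force: [2.3, -0.1, -5.8]
width: 0.0152
swing(pos) 0.546 swing(tool) 0.615 r 0.0516 y -0.0003 F.u -6.0 F.v 1.8 Fy -0.5 w 0.0152 [-0.06 -0.42 -0.  ]
```

```bash
python3 -m pendant '[[0.0,0.4,-0.1,0.04,0.0,0.0,0],[0,0,0,0,0,0,0]]'|tail -2; python3 -c 'from h import *;sw()';python3 -m pendant '[[0.0,0.4,-0.1,0.04,0.0,0.0,0],[0,0,0,0,0,0,0]]'|tail -2; python3 -c 'from h import *;sw()'
```

```text
force: [1.9, -0.5, -6.8]
width: 0.0151
swing(pos) 0.622 swing(tool) 0.657 r 0.0516 y -0.0002 F.u -6.8 F.v 1.8 Fy -0.9 w 0.0151 [-0.12 -0.34  0.02]
force: [1.3, 0.4, -6.8]
width: 0.0153
swing(pos) 0.683 swing(tool) 0.698 r 0.0513 y -0.0002 F.u -6.7 F.v 1.7 Fy 0.2 w 0.0153 [-0.14 -0.35 -0.  ]
```

```bash
python3 -m pendant '[[0.0,0.4,-0.1,0.05,0.0,0.0,0],[0,0,0,0,0,0,0]]'|tail -2; python3 -c 'from h import *;sw()';python3 -m pendant '[[0.0,0.3,-0.05,0.05,0.0,0.0,0],[0,0,0,0,0,0,0]]'|tail -2; python3 -c 'from h import *;sw()'
```

```text
force: [0.7, -0.2, -6.0]
width: 0.0152
swing(pos) 0.737 swing(tool) 0.750 r 0.0510 y -0.0002 F.u -5.9 F.v 1.3 Fy -0.3 w 0.0152 [-0.15 -0.32  0.12]
force: [0.4, -0.7, -5.9]
width: 0.0153
swing(pos) 0.784 swing(tool) 0.799 r 0.0509 y -0.0002 F.u -5.8 F.v 1.2 Fy -0.7 w 0.0153 [-0.03 -0.39  0.04]
```

```bash
python3 -m pendant '[[0.0,0.2,-0.05,0.03,0.0,0.0,0],[0,0,0,0,0,0,0]]'|tail -2; python3 -c 'from h import *;sw()';python3 -m pendant '[[0.0,0.15,0,0,0.0,0.0,0],[0,0,0,0,0,0,0]]'|tail -2; python3 -c 'from h import *;sw()'
```

```text
force: [-1.0, -0.9, -6.1]
width: 0.0153
swing(pos) 0.792 swing(tool) 0.829 r 0.0513 y -0.0002 F.u -6.2 F.v -0.2 Fy -0.7 w 0.0153 [-0.06 -0.2   0.06]
force: [-2.2, -1.0, -10.9]
width: 0.0154
swing(pos) 0.791 swing(tool) 0.827 r 0.0517 y -0.0002 F.u -11.1 F.v -0.5 Fy -0.5 w 0.0154 [-0.17 -0.33  0.08]
```

Stopped at the lever's end. Lower the collar under control, then release it.

```bash
python3 -m pendant '[[0,0,0.3,0,0,0,0],[0,0,0.3,0,0,0,0],[0,0,0,0,0,0,0]]'|tail -2; python3 -c 'from h import *;sw()';python3 -m pendant '[[0,0,0,0,0,0,25],[0,0,0,0,0,0,35],[0,0,0,0,0,0,45],[0,0,0,0,0,0,45]]'|tail -2; python3 -c 'from h import *;sw();st()'
```

```text
force: [-2.5, -0.6, -4.3]
width: 0.0152
swing(pos) 0.795 swing(tool) 0.821 r 0.0475 y -0.0002 F.u -4.7 F.v -1.8 Fy -0.1 w 0.0152 [-0.07  0.1   0.01]
force: [0.5, 0.0, -0.2]
width: 0.0386
swing(pos) 0.861 swing(tool) 0.809 r 0.0528 y -0.0010 F.u -0.1 F.v 0.5 Fy -0.1 w 0.0386 [ 0.01 -0.15 -0.01]
t 32.5 grasp [ 0.6505 -0.0399  0.1109] z [-0.177 -0.031 -0.984] x [-0.183  0.983  0.002] F [ 0.5  0.  -0.2] w 0.0386 q [-0.16  0.67  0.26  1.33 -0.06 -0.34]
```

Free. Withdraw along the lever axis and check.

```bash
python3 -m pendant '[[0,0,-1.5,0,0,0,45],[0,0,-3,0,0,0,45],[0,0,-3,0,0,0,45],[0,-1.5,-3,0,0,0,45],[0,-3,-2,0,0,0,45],[0,-4,0,0,0,0,45],[0,-4,0,0,0,0,45],[0,-2,0,0,0,0,45],[0,0,0,0,0,0,45]]'|tail -2
python3 - <<'E'
from h import *
from rig import bot,optics
st();o=bot.get_obs();c=optics.capture("wrist");s=optics.capture("scene")
a=cv2.resize(s["img"][90:290,180:520],(800,470));cv2.imwrite("pics/s7.png",a[:,:,::-1]);cv2.imwrite("pics/w7.png",c["img"][:,:,::-1])
for T,cc,n in((toolT(o)@c["hand_eye"],c,"wrist"),(s["T"],s,"scene")):
    P=xyz(cc,T).reshape(-1,3);d=P-PV;u,_=lev(.80);v=np.cross(cy,u);h=d@u;A=d@v;y=d@cy
    for lo in np.arange(.018,.085,.005):
        k=(h>lo)&(h<lo+.005)&(abs(A)<.022)&(abs(y)<.016)
        if k.sum()>3:print(n,"h %.3f n %d a %s y %s"%(lo,k.sum(),np.percentile(A[k],[2,98]).round(4),np.percentile(y[k],[2,98]).round(4)))
    k=(h>.02)&(h<.08)&(abs(A)<.015)&(abs(y)<.012);print("hmax",h[k].max() if k.any() else 0)
c=s;P=xyz(c,c["T"])
hsv=cv2.cvtColor(c["img"],cv2.COLOR_RGB2HSV);am=(hsv[...,0]<20)&(hsv[...,1]>110);Q=P[am];d=Q-EO
for yy in(-.072,0,.072):
    m=(abs(d@ex)<.03)&(abs(d@ey-yy)<.03)&(Q[:,2]>.09);print("flask",yy,m.sum(),Q[m][:,2].max() if m.any() else 0,[(d[m]@ex).mean(),(d[m]@ey).mean()-yy] if m.any() else 0)
E
```

```text
force: [0.8, -1.3, 0.1]
width: 0.0384
t 33.4 grasp [ 0.5319 -0.0625  0.267 ] z [-0.169 -0.032 -0.985] x [-0.184  0.983 -0.001] F [ 0.8 -1.3  0.1] w 0.0384 q [-0.23  0.37  0.15  1.51 -0.07 -0.41]
wrist h 0.018 n 51 a [-0.0129 -0.0061] y [-0.007   0.0079]
wrist h 0.023 n 56 a [-0.0102 -0.0017] y [-0.0081  0.0077]
wrist h 0.028 n 38 a [-0.0086 -0.0023] y [-0.0069  0.0076]
wrist h 0.033 n 44 a [-0.0089 -0.0023] y [-0.0068  0.0075]
wrist h 0.038 n 38 a [-0.0086 -0.0025] y [-0.0067  0.0074]
wrist h 0.043 n 42 a [-0.0087 -0.0025] y [-0.0067  0.0072]
wrist h 0.048 n 32 a [-0.0103  0.0024] y [-0.0086  0.0085]
wrist h 0.053 n 209 a [-0.0095  0.0076] y [-0.0076  0.0081]
hmax 0.05549959363031142
scene h 0.018 n 5 a [-0.0039  0.0037] y [-0.0095  0.005 ]
scene h 0.023 n 8 a [-0.0033  0.0052] y [-0.0085  0.0051]
scene h 0.028 n 4 a [-0.0042  0.0052] y [-0.0087 -0.0022]
scene h 0.033 n 8 a [-0.0001  0.0051] y [-0.0077  0.0037]
scene h 0.048 n 37 a [-0.0102  0.0074] y [-0.0103  0.0064]
scene h 0.053 n 9 a [-0.0081  0.0051] y [-0.0073  0.0039]
hmax 0.05571489317392953
flask -0.072 71 0.2853478443003288 [np.float64(-0.00030090590461355824), np.float64(-0.0051452161279762765)]
flask 0 58 0.28695385842931087 [np.float64(-0.0005197420528892085), np.float64(-0.007434595635451296)]
flask 0.072 80 0.2850938844621004 [np.float64(-0.0007466520847365222), np.float64(-0.004553783988439558)]
```

View pics/s7.png

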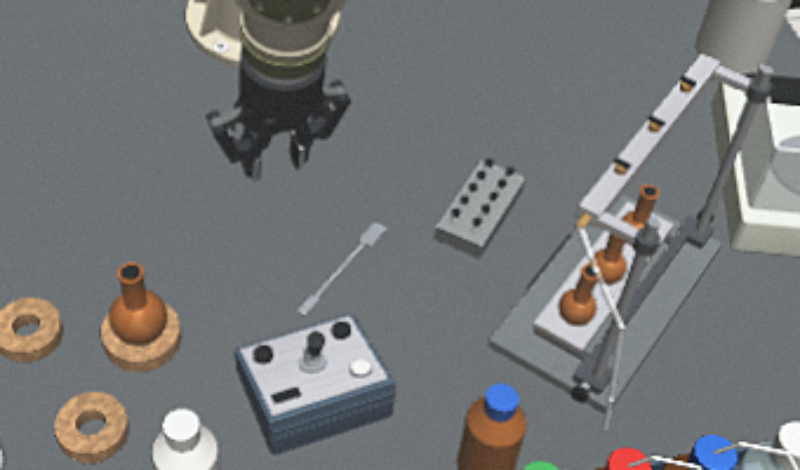

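View pics/w7.png

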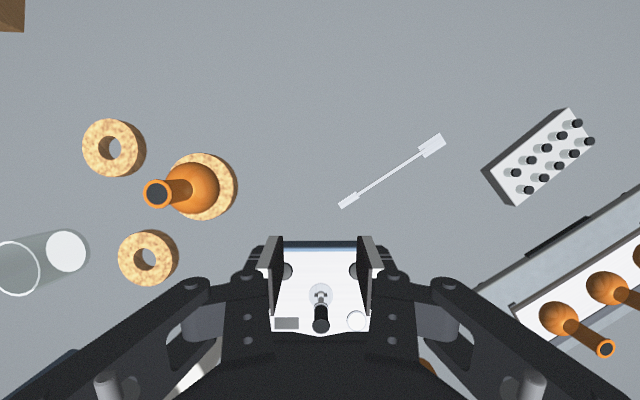

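The scene view shows the lever over to the back (316,345), all three flasks in the tray, and everything else where it was. In the wrist view the collar is at (321,320). Its flange top is 55.5 mm from the pivot, against 55 mm when the collar is fully down.

```bash
python3 -c 'from rig import bot;print(bot.job_done())'
```

```text
the job is handed in; nothing more can be done
None
```

Both small flasks are in the tray's two empty dimples, and the gas toggle is flipped to on with its collar down. I handed the job in at about 33 s.

- **Flasks:** each one was lowered until the dimple was felt, with only a few newtons of contact, and then released in small steps.
- **One correction:** flask A (right dimple) first stood about 6° towards the front. I gripped its neck again, tipped it upright about its bulb and released it again.
- **Last tilt checks:** flask A stands within about 2° of upright and flask B (left dimple) within about 1°. In the last scene view both still stand in the tray.
- **Toggle:** during the swing my position estimate of the collar's lift fell to about 4.7 mm, below the 6 mm needed. I raised it again before going on, and nothing blocked the lever. The lever reached its end stop at about 0.79 rad by my estimate.
- **Collar:** after release its flange top measured 55.5 mm from the pivot, against 55 mm for fully down.
- **Rest of the bench:** the large flask, the empty cork rings and the other items in view look unmoved in the last pictures.
- **A check that failed:** the last numeric flask check from the scene camera was invalid because it picked up the orange parts on the gas bar. The final state of the flasks rests on the earlier wrist-camera profiles and the last pictures.

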